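# Set up the tint check: lens rack, hanging lenses and reference chart

## Task

Set up the bench for comparing tinted lenses with the reference chart. Turn the lens rack by its ball until the hook bar is fully home against its stop with the hooks towards the front edge, and only then hang every lens carrier by its eye on a hook of its own, without fingers touching the lenses. Unfold the leg on the back of the chart all the way and stand the chart on it on the rubber mat, wholly on the mat and near its middle, facing squarely to the front edge; leave the other things on the bench where they are.

Things in the scene. Friction and masses are not known exactly. Their poses are not given: they have to be found in the camera images.
- chart: Tint chart: white board 120 mm wide, 165 mm bottom to top edge, 10 mm thick, 0.3-0.45 kg; round tint patches on its face, folding leg on its back. Starts lying face down. Origin: middle of the bottom edge, on the face. x from bottom to top edge, y along the bottom edge, z out of the back. Standing on its open leg it leans back 0.33 rad, foot 94 mm behind the bottom edge.
- chart_grip (a point): Centre of the black grip block beyond the chart's top edge, 32 (chart x) by 40 (y) by 20 mm (z), flat sides, to be pinched across the 40 mm; 179 mm from the bottom edge, 10 mm above the face. Held lightly there (10 N), the chart swings between the fingers about its y axis and tends to hang upright.
- chart_foot (a point): Centre of the leg's rubber foot: a roller 18 mm in diameter, 36 mm long along chart y, 115 mm from the hinge axis (parallel to chart y, 125 mm up from the bottom edge, 20 mm above the face). Folded it lies over the back 10 mm from the bottom edge, centre 20 mm above the face; can be pinched from above across its flat ends, 36 mm.
- chart_leg (a joint): Angle of the leg: 0 folded along the back, 0.72 rad fully unfolded against its stop, which carries the load. Opening lifts the foot away from the back. Hinge friction 0.07 N m; it stays where it is left.
- mat: Dark rubber mat fixed on the bench, 190 mm (its x) by 220 mm (its y), 3 mm thick. Origin: centre of its underside. -x points to the front edge of the bench, where the viewer sits.
- rack_bar (a joint): Angle of the rack's hook bar (16 x 234 x 12 mm) about its upright post (20 mm thick, base 150 x 150 x 12 mm, bolted down). 0: against its stop, hooks towards the front edge; it grows counter-clockwise seen from above (at 1.57 the hooks point to the right). Range 0 to 1.7; stiff bearing, 0.35 N m; stays where it is left.
- rack_ball (a point): Centre of the smooth black ball, 44 mm in diameter, on a 12 mm stem on the post's axis: the grip for turning the bar. 235 mm above the bench, 44 mm above the bar's top. Fingers slip off unless they grip it across its widest part.
- hook_1 (a point): Resting point on top of hook 1 (1 left, 3 right, seen from the front, bar home); turns with the bar: -x out along the hook, z up. The hook is a straight rod 8 mm thick; this point is on its upper side, 66 mm out from the bar's middle line, 189 mm above the bench; the tip, 97 mm out, turns up 8 mm; a stop collar 30 mm across sits 32-38 mm out. Hooks are 88 mm apart.
- hook_2 (a point): Resting point on top of hook 2 (1 left, 3 right, seen from the front, bar home); turns with the bar: -x out along the hook, z up. The hook is a straight rod 8 mm thick; this point is on its upper side, 66 mm out from the bar's middle line, 189 mm above the bench; the tip, 97 mm out, turns up 8 mm; a stop collar 30 mm across sits 32-38 mm out. Hooks are 88 mm apart.
- hook_3 (a point): Resting point on top of hook 3 (1 left, 3 right, seen from the front, bar home); turns with the bar: -x out along the hook, z up. The hook is a straight rod 8 mm thick; this point is on its upper side, 66 mm out from the bar's middle line, 189 mm above the bench; the tip, 97 mm out, turns up 8 mm; a stop collar 30 mm across sits 32-38 mm out. Hooks are 88 mm apart.
- carrier_1: Lens carrier 1 (all alike, may be absent): weighted foot 50 (x) by 56 (y) by 6 mm, upright ring 66 mm across with a smoke-tinted lens, flat steel eye on top; 113 mm high, 0.14 kg; stands on the bench. Origin: centre of the foot's underside; x square to ring and eye, z up.
- eye_1 (a point): Middle of the underside of the eye's top bar (5 mm thick) of carrier 1, 108 mm above the foot's underside. The eye is 36 mm wide outside (y) and 9 mm deep (x); its opening, which a hook passes along x, is 28 mm wide and reaches 30 mm down from here. Its upright sides can be pinched from above across the 36 mm.
- lens_1: Tinted lens in carrier 1, 54 mm across, fixed in the ring; origin at its centre, 41 mm above the foot's underside. Not to be touched.
- carrier_2: Lens carrier 2 (all alike, may be absent): weighted foot 50 (x) by 56 (y) by 6 mm, upright ring 66 mm across with a smoke-tinted lens, flat steel eye on top; 113 mm high, 0.14 kg; stands on the bench. Origin: centre of the foot's underside; x square to ring and eye, z up.
- eye_2 (a point): Middle of the underside of the eye's top bar (5 mm thick) of carrier 2, 108 mm above the foot's underside. The eye is 36 mm wide outside (y) and 9 mm deep (x); its opening, which a hook passes along x, is 28 mm wide and reaches 30 mm down from here. Its upright sides can be pinched from above across the 36 mm.
- lens_2: Tinted lens in carrier 2, 54 mm across, fixed in the ring; origin at its centre, 41 mm above the foot's underside. Not to be touched.
- carrier_3: Lens carrier 3 (all alike, may be absent): weighted foot 50 (x) by 56 (y) by 6 mm, upright ring 66 mm across with a smoke-tinted lens, flat steel eye on top; 113 mm high, 0.14 kg; stands on the bench. Origin: centre of the foot's underside; x square to ring and eye, z up.
- eye_3 (a point): Middle of the underside of the eye's top bar (5 mm thick) of carrier 3, 108 mm above the foot's underside. The eye is 36 mm wide outside (y) and 9 mm deep (x); its opening, which a hook passes along x, is 28 mm wide and reaches 30 mm down from here. Its upright sides can be pinched from above across the 36 mm.
- lens_3: Tinted lens in carrier 3, 54 mm across, fixed in the ring; origin at its centre, 41 mm above the foot's underside. Not to be touched.
- case: Bystander: spectacle case, soft dark, about 163x112x37 mm. Origin: centre of its underside. Leave alone.
- small_driver: Bystander: small screwdriver lying flat, 114 mm. Origin: centre of its underside. Leave alone.
- fine_tweezers: Bystander: steel tweezers lying flat, 121 mm. Origin: centre of its underside. Leave alone.
- eye_loupe: Bystander: black eye loupe, 35 mm across, 37 mm high. Origin: centre of its underside. Leave alone.
- cap: Bystander: white toothed plastic cap, 37 mm across, 12 mm high. Origin: centre of its underside. Leave alone.
There are look-alikes about, which are no part of the job. Leave any yellow look-alike of the carrier_1 alone.

How it is judged:
By the outcome, as a careful person would: the job done as asked, in the order asked, and still so for the second after the job is handed in, with the robot touching nothing.
Of carrier_1, carrier_2, carrier_3 only 2 to 3 are there at a start; the rules pass over those that are not, and their reading is None.
At some moment in a run one of chart, carrier_1, carrier_2, carrier_3 may be knocked a few centimetres aside while the robot is not near it.
It also fails if it takes over 210 s, if anything falls off the work surface, if the arm or the gripper's body presses on something with over 40 N, if the wrist force passes 120 N, or if a joint passes its speed limit or range.

## Robot

A 6-joint arm with a two-finger parallel gripper is mounted at the origin on a cart in front of the work surface, level with it; the furniture and walls round the work are solid. World frame = base frame: x ahead of the robot, y to its left, z up, the work surface at z = 0. Lengths are in m, angles in degrees, forces in N, time in s.
With the tool pointing down it reaches from about 0.35 to 0.725 m from the base axis. Payload 6 kg.
Tool frame: the origin (TCP) lies at the very end of the fingers, on their centre line; the grasp point (between the pads) lies 19 mm behind it (robot.hold_point_z is the distance from the TCP to the grasp point, in m); z points along the fingers, y is the direction in which the jaws open and shut (so a half turn about z gives the same grasp; the last joint's range is limited). The gripper opens to 85 mm and grips with 20 to 120 N. Pads are 22 mm wide; open, the fingers measure 114 mm over their backs; the gripper's body (76 mm by 85 mm) begins 54 mm behind the grasp point. The pads swing forward as they close: fully open they stand 13 mm farther back than shut.
Start: joints at [82.661, 2.303, 4.859, 0, -92.561, -19.12], TCP at [0.267, 0.537, 0.231] pointing down, gripper open.
Joint ranges: [-146.85, 146.85], [-73.84, 115.35], [-62.03, 85.46], [-188.31, 113.3], [-161.28, -10.13], [-171.36, 171.36]. Speed limits (degrees/s): [147.25, 147.25, 172.46, 180, 180, 180].

## Interface

Orientations are given as a 3x3 rotation matrix whose columns are the frame's x, y, z axes.
In Python, from cell import state, eyes, workorder, robot gives the robot as it stands. The module is installed in compiled form; this text tells all that it offers.
- The arm moves only by the tool play_rows, never from a script. Its argument "increments" is a list of rows, each a list of 5 numbers: the shift along the tool's x, y, z each as a share of 200 mm, from -1 to 1, then the turn about the tool's z as a share of 180 degrees, from -1 to 1, then the opening in per cent of the stroke, from 0 (shut) to 100 (fully open). In form: [[x, y, z, spin, claw], ...]. A call has 1 to 8 rows; each row is the pose to reach, as a shift and turn from the pose measured when the call began, along the tool's axes at that moment, turning the shorter way round; what a row does not reach only later rows make up. A row lasts 1/10 s, in which the tool goes at most 50 mm and 8.59 degrees, less where a joint would pass 70% of its speed; a pose out of reach is approached as far as the arm can. A call with a number of a shift or a turn outside -1 to 1 is refused whole. A call with a gripper value outside its range is refused whole. The fingers move at their own pace and stop on an object; the grip force is fixed at half the most. Time passes only in rows, so rows that repeat a pose let the fingers close. It gives the time, the measured TCP pose, the force and the opening at its end, in the units of the state.
- state(): the state, without advancing time (a new reading comes with each control period).
- eyes.snapshot(name): name is "side" or "top" or "wrist"; returns a dict with "color" (400x640x3 uint8, red, green, blue), "range_z" (400x640 float32, m along the optical axis (not along the pixel's ray), 0 where there is no reading), "fx", "fy", "cx", "cy" (pixels), "pose" (4x4, takes a point from camera to world coordinates). Camera axes: x right, y up, looking along -z (the intrinsics and any distortion apply to the point x, -y, -z); pixel columns grow to the right and rows downward; lengths in m; the calibration is good to about 2 mm. A picture is of the moment at which its call begins.
- workorder.job_done(): hands the job in, once; it reports no verdict.
The state is a dict: "time_s": time; "qpos": joint angles; "joint_vel": joint speeds; "joint_torque": joint torques, N m; "position": TCP position; "tcp_rot": TCP orientation; "contact_force": force on the tool from outside, world axes, zero at the start; "moment": the same for the moment, N m; "width": finger opening in m.
Only numpy, scipy, OpenCV 4.12 (cv2) and the standard library are available. Lean on these libraries where they do the work, as an engineer would, in place of code of your own. Each camera call takes 0.05 s, during which the arm holds its last target.

## Working session

There is one attempt and no reset: what is moved stays moved. The work goes in short steps, Python scripts to look and compute and a tool call to move; the robot and the scene stay as the last step left them, time stands still between calls to the robot, and variables do not carry over. Pictures are saved under pics/ and viewed, and the job is handed in when it is done.

Besides the shell and the picture viewer there is one more tool, called after "Emit:" by a JSON object that holds its "name" and its "arguments". play_rows: Moves the arm, as the interface text tells. Its arguments: {"type":"object","properties":{"increments":{"type":"array","items":{"type":"array","items":{"type":"number"}}}},"required":["increments"]}

```bash
mkdir -p pics; ls; cat > h.py <<'E'
import numpy as np, cv2
from cell import state, eyes, workorder, robot
def snap(n,f=None):
    s=eyes.snapshot(n)
    np.savez(f'{n}.npz',**s)
    if f: cv2.imwrite(f'pics/{f}.png',s['color'][:,:,::-1])
    return s
def load(n): return dict(np.load(f'{n}.npz'))
def pt(s,u,v,r=None):
    z=s['range_z'][int(round(v)),int(round(u))] if r is None else r
    p=np.array([(u-s['cx'])/s['fx']*z,-(v-s['cy'])/s['fy']*z,-z,1])
    return (s['pose']@p)[:3]
def ray(s,u,v,h):
    o=s['pose'][:3,3]; d=pt(s,u,v,1.0)-o
    return o+d*(h-o[2])/d[2]
def cloud(s):
    v,u=np.mgrid[0:400,0:640]; z=s['range_z']
    p=np.stack([(u-s['cx'])/s['fx']*z,-(v-s['cy'])/s['fy']*z,-z,np.ones_like(z)],-1)
    P=(p@s['pose'].T)[...,:3].copy(); P[z==0]=np.nan
    return P
E
python3 - <<'E'
from h import *
np.set_printoptions(precision=4,suppress=True)
print(state()); print(robot.hold_point_z)
for n in ['side','top','wrist']:
    s=snap(n,n+'0'); print(n,s['fx'],s['cx'],s['cy'],s['pose'])
E
```

```text
pics
{'time_s': 0.0, 'qpos': array([ 82.6624,   2.3398,   4.8011,  -0.0259, -92.5611, -19.1194]), 'joint_vel': array([ 0.0621,  0.0645, -0.0565, -0.0261,  0.1593,  0.0016]), 'joint_torque': array([  0.0004, -36.8194,  34.7434,   6.9329,  -0.0052,   0.    ]), 'position': array([0.2671, 0.5369, 0.2303]), 'tcp_rot': array([[ 0.8953, -0.4455, -0.0007],
       [-0.4455, -0.8953, -0.0017],
       [ 0.0001,  0.0018, -1.    ]]), 'contact_force': array([ 0.546 , -0.0494,  0.1752]), 'moment': array([-0.0052,  0.0407,  0.049 ]), 'width': 0.08552688559936708}
0.0187
side 379.59501087357904 324.6740793795436 202.52653610583894 [[ 0.9377  0.2108 -0.2761  0.1659]
 [-0.3465  0.5129 -0.7854 -0.9207]
 [-0.024   0.8321  0.5541  0.8534]
 [ 0.      0.      0.      1.    ]]
top 468.59569842200835 320.566736587302 200.19751072863937 [[-0.0156  0.9986 -0.0505  0.4469]
 [-0.9998 -0.0151  0.0103  0.0528]
 [ 0.0095  0.0507  0.9987  1.7592]
 [ 0.      0.      0.      1.    ]]
wrist 310.9542509022828 320.81571544934513 195.90517878321128 [[-0.4457  0.8522  0.274   0.3378]
 [-0.8952 -0.4248 -0.1347  0.5032]
 [ 0.0016 -0.3053  0.9523  0.3715]
 [ 0.      0.      0.      1.    ]]
```

View pics/side0.png

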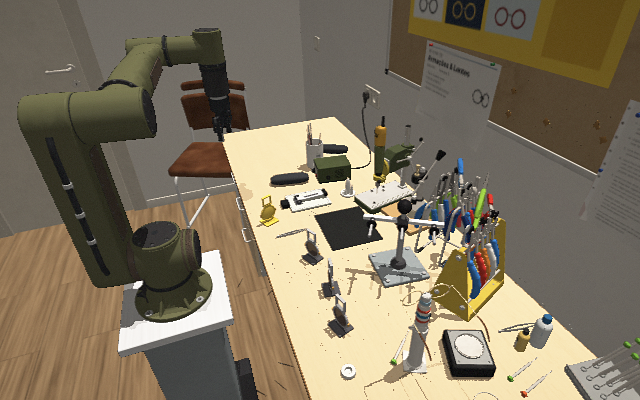

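View pics/top0.png

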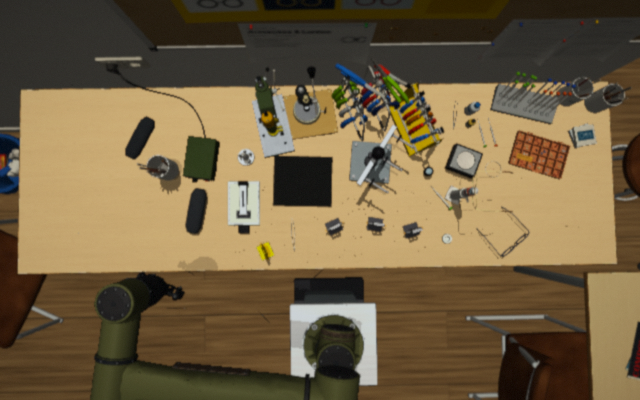

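View pics/wrist0.png

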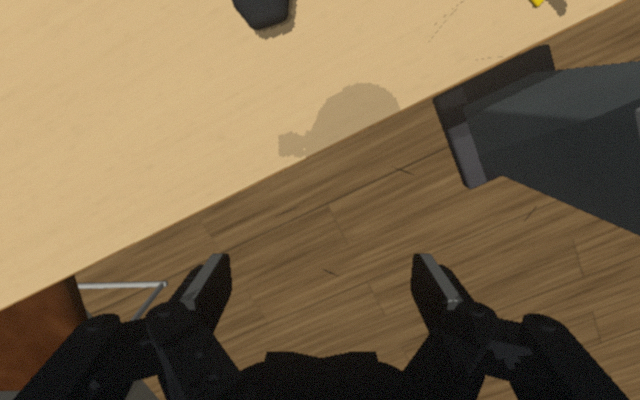

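Top view: chart (white, leg in black) at (243,202), its grip at (243,229) pointing to the front; mat (303,181), rack post (375,153), and three carriers at (334,227), (375,224), (412,230). The yellow look-alike at (265,252) stays untouched. I'll crop closer.

```bash
python3 - <<'E'
from h import *
np.set_printoptions(precision=3,suppress=True)
s=load('top'); c=s['color'][:,:,::-1]
cv2.imwrite('pics/tc.png',cv2.resize(c[130:275,220:470],None,fx=3.2,fy=3.2,interpolation=cv2.INTER_CUBIC))
d=load('side'); c=d['color'][:,:,::-1]
cv2.imwrite('pics/sc.png',cv2.resize(c[150:350,250:470],None,fx=3,fy=3,interpolation=cv2.INTER_CUBIC))
P=cloud(s)
for u,v in [(243,202),(243,229),(303,181),(375,153),(388,135),(334,227),(375,224),(412,230),(265,252)]: print((u,v),P[v,u])
P=cloud(d)
for u,v in [(404,207),(310,240),(330,275),(340,310),(347,228)]: print((u,v),P[v,u])
E
```

```text
(243, 202) [0.532 0.321 0.031]
(243, 229) [0.433 0.324 0.017]
(303, 181) [0.609 0.1   0.003]
(375, 153) [ 0.673 -0.141  0.254]
(388, 135) [ 0.742 -0.194  0.196]
(334, 227) [ 0.435 -0.01   0.111]
(375, 224) [ 0.444 -0.154  0.112]
(412, 230) [ 0.42  -0.291  0.077]
(265, 252) [0.348 0.24  0.045]
(404, 207) [ 0.668 -0.165  0.245]
(310, 240) [ 0.433 -0.01   0.08 ]
(330, 275) [nan nan nan]
(340, 310) [ 0.417 -0.303  0.074]
(347, 228) [0.607 0.096 0.003]
```

View pics/tc.png

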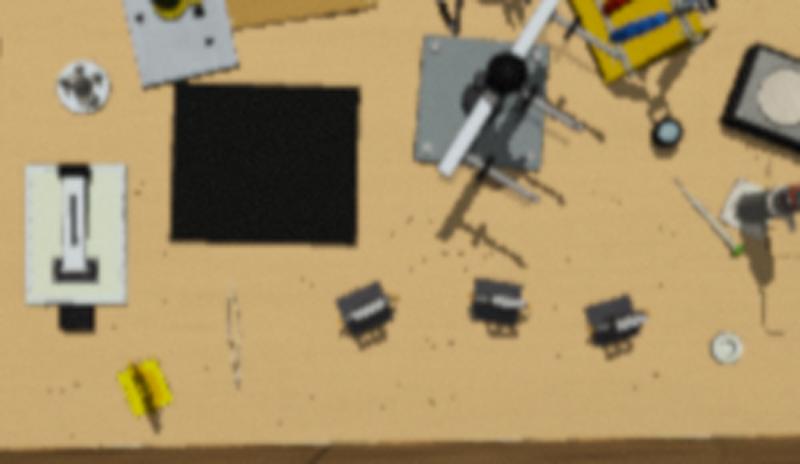

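View pics/sc.png

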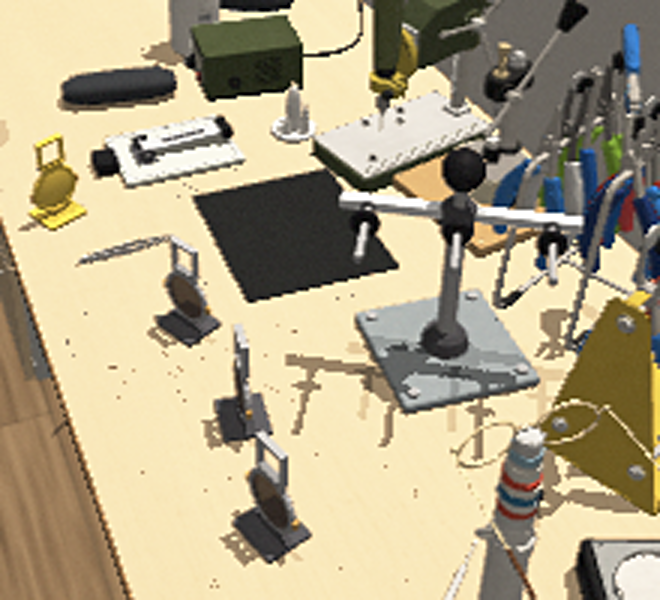

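```bash
python3 - <<'E'
from h import *
from scipy.optimize import least_squares
np.set_printoptions(precision=4,suppress=True)
for n in ['top','side']:
    s=load(n); P=cloud(s)
    m=(P[...,2]>.222)&(P[...,2]<.27)&(abs(P[...,0]-.67)<.05)&(abs(P[...,1]+.15)<.05)
    Q=P[m]; print(n,len(Q),np.median(Q,0))
    f=least_squares(lambda c:np.linalg.norm(Q-c,axis=1)-.022,[.67,-.15,.235],loss='soft_l1',f_scale=.002); print(f.x, np.median(abs(f.fun)))
    m=(P[...,2]>.182)&(P[...,2]<.205)&(abs(P[...,0]-.67)<.18)&(abs(P[...,1]+.15)<.18)
    Q=P[m]; v,u=np.where(m)
    if n=='top':
        print(len(Q)); 
        w=s['color'][m].min(1)>90
        L=cv2.fitLine(Q[w][:,:2].astype(np.float32),cv2.DIST_HUBER,0,.01,.01).ravel(); print(w.sum(),L,np.degrees(np.arctan2(L[1],L[0])))
# mat
s=load('top');g=s['color'].max(2)
m=((g<30)).astype(np.uint8); m[:,:270]=0;m[:,335:]=0;m[:150]=0;m[210:]=0
r=max(cv2.findContours(m,0,1)[0],key=cv2.contourArea); R=cv2.minAreaRect(r); b=cv2.boxPoints(R)
c=np.array([ray(s,*p,.003) for p in b]); print('mat',c[:,:2],c.mean(0), np.linalg.norm(c[1]-c[0]),np.linalg.norm(c[2]-c[1]), np.degrees(np.arctan2(*(c[1]-c[0])[1::-1])))
# eyes: bright top bars at z .113
P=cloud(s)
for y0,x0 in [(-.01,.43),(-.154,.44),(-.29,.42)]:
    m=(P[...,2]>.09)&(P[...,2]<.125)&(abs(P[...,0]-x0)<.06)&(abs(P[...,1]-y0)<.05)
    Q=P[m]; L=cv2.fitLine(Q[:,:2].astype(np.float32),cv2.DIST_L2,0,.01,.01).ravel()
    print('eye',len(Q),Q.mean(0),np.degrees(np.arctan2(L[1],L[0])))
E
```

```text
top 141 [ 0.6738 -0.1512  0.2509]
[ 0.6772 -0.1537  0.2356] 0.0014898230572024211
634
441 [ 0.8709 -0.4914  0.6696 -0.1544] -29.431501
side 184 [ 0.67   -0.1616  0.2453]
[ 0.6777 -0.1494  0.2355] 0.0008398363582164097
mat [[ 0.525   0.2096]
 [ 0.7052  0.2038]
 [ 0.6976 -0.0066]
 [ 0.5173  0.0003]] [0.6113 0.1018 0.003 ] 0.18027601019735626 0.21054988271529596 -1.848036576360962
eye 24 [ 0.4369 -0.0122  0.1122] -65.450485
eye 28 [ 0.4428 -0.1655  0.1123] 79.17594
eye 30 [ 0.4184 -0.2999  0.1116] -73.42638
```

```bash
cat >> h.py <<'E'
import sys
def yawnow():
    R=state()['tcp_rot']; return np.degrees(np.arctan2(R[1,0],R[0,0]))
def plan(*ts):
    """targets (x,y,z,yaw or None) -> rows, cumulative from current pose"""
    st=state(); R=st['tcp_rot']; p=st['position']; y0=yawnow()
    print('at',np.round(p,4),'yaw',round(y0,2),'w',round(st['width'],4),'F',np.round(st['contact_force'],1),'t',round(st['time_s'],1))
    for t in ts:
        d=R.T@(np.array(t[:3])-p)/.2
        sp=0 if t[3] is None else -(t[3]-y0)/180
        sp=(sp+1)%2-1
        k=max(1,abs(d).max())
        n=max(np.linalg.norm(d)*.2/.05,abs(sp)*180/8.59)
        print(t,'->',np.round(d,3),'spin',round(sp,3),'rows',round(n,1),'' if k==1 else f'FAR x{k:.2f}: {np.round(d/k,3)}')
if __name__=='__main__':
    plan(*[eval(a) for a in sys.argv[1:]])
E
python3 h.py "(.677,-.151,.31,-110)" "(.267,.537,.31,-60)"
```

```text
at [0.2672 0.537  0.2305] yaw -26.46 w 0.0853 F [-0.5 -0.   0. ] t 0.1
(0.677, -0.151, 0.31, -110) -> [ 3.367  2.167 -0.394] spin 0.464 rows 16.1 FAR x3.37: [ 1.     0.644 -0.117]
(0.267, 0.537, 0.31, -60) -> [-0.001  0.001 -0.397] spin 0.186 rows 3.9
```

Possible confusions (top view pixels): carriers at (334,227), (375,224), (412,230) versus the yellow look-alike at (265,252). Rack ball at (377,152) versus the black clamp knobs at (305,92) and (311,72). Chart at (243,202) versus the grey jig board at (272,122). The crops confirm the grey carriers, the ball over the white hook bar, and the board with the folded leg. Starting the move.

Emit:
{"name": "play_rows", "arguments": {"increments": [[0, 0, -0.4, 0.1, 100], [0, 0, -0.4, 0.1, 100], [1, 0.64, -0.4, 0.2, 100], [1, 0.64, -0.4, 0.2, 100], [1, 0.64, -0.4, 0.25, 100], [1, 0.64, -0.4, 0.3, 100], [1, 0.64, -0.4, 0.35, 100], [1, 0.64, -0.4, 0.35, 100]]}}

```text
time_s: 0.95
position: [0.391, 0.33, 0.3117]
tcp_rot: [[0.0, -1.0, 0.001], [-1.0, -0.0, -0.0], [0.0, -0.001, -1.0]]
contact_force: [0.1, 0.1, 0.4]
width: 0.0853
```

```bash
python3 h.py "(.677,-.151,.31,-110)"
```

```text
at [0.391  0.33   0.3117] yaw -89.99 w 0.0853 F [0.1 0.1 0.4] t 0.9
(0.677, -0.151, 0.31, -110) -> [ 2.405 -1.429  0.011] spin 0.111 rows 11.2 FAR x2.41: [ 1.    -0.594  0.004]
```

Emit:
{"name": "play_rows", "arguments": {"increments": [[1, -0.6, 0, 0, 100], [1, -0.6, 0, 0, 100], [1, -0.6, 0, 0, 100], [1, -0.6, 0, 0, 100], [1, -0.6, 0, 0, 100]]}}

```text
time_s: 1.45
position: [0.5118, 0.1276, 0.3118]
tcp_rot: [[-0.001, -1.0, 0.001], [-1.0, 0.001, -0.001], [0.001, -0.001, -1.0]]
contact_force: [0.4, 0.7, 0.5]
width: 0.0856
```

```bash
python3 h.py "(.677,-.151,.31,-110)";python3 -c "
from h import *
snap('wrist','w1')"
```

```text
at [0.5118 0.1276 0.3118] yaw -90.05 w 0.0856 F [0.4 0.7 0.5] t 1.4
(0.677, -0.151, 0.31, -110) -> [ 1.392 -0.827  0.011] spin 0.111 rows 6.5 FAR x1.39: [ 1.    -0.594  0.008]
```

View pics/w1.png

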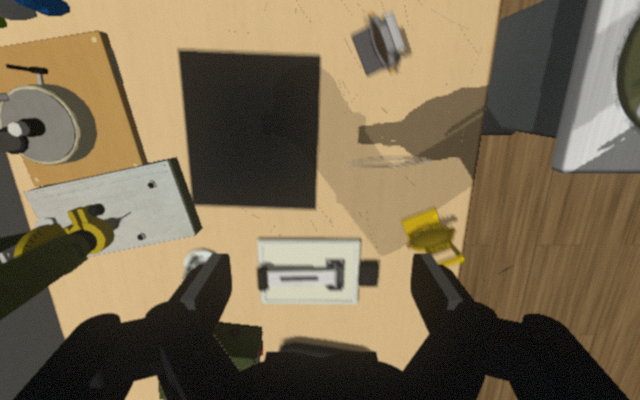

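The wrist view shows the mat at (180–320, 50–208), the chart at (258–360, 238–303) with its grip at (369,272), carrier 1 at (385,45) and the yellow look-alike at (433,235). Measuring the mat and chart from it.

```bash
cat > meas.py <<'E'
from h import *
np.set_printoptions(precision=4,suppress=True)
def box(s,m,h):
    r=max(cv2.findContours(m.astype(np.uint8),0,cv2.CHAIN_APPROX_NONE)[0],key=cv2.contourArea)
    W=np.array([ray(s,*p[0],h)[:2] for p in r]).astype(np.float32)
    return cv2.minAreaRect(W)
if __name__=='__main__':
    s=load('wrist'); c=s['color'].astype(int); 
    m=c.max(2)<45; k=np.zeros_like(m); k[40:220,150:335]=1
    print('mat',box(s,m&k,.003))
    k=np.zeros_like(m); k[230:310,250:366]=1
    print(c[250,270],c[272,372],c[215,340])
    m=(c.min(2)>150)&(c[...,0]-c[...,2]<45); print('chart',box(s,m&k,.01))
E
python3 meas.py
```

```text
mat ((0.6111606359481812, 0.10321411490440369), (0.20839539170265198, 0.1825774610042572), 88.28373718261719)
[212 213 187] [60 52 48] [208 176 131]
chart ((0.5337240695953369, 0.323906809091568), (0.11659659445285797, 0.16148078441619873), 89.45033264160156)
```

Emit:
{"name": "play_rows", "arguments": {"increments": [[1, -0.6, 0, 0, 100], [1, -0.6, 0, 0, 100], [1, -0.6, 0, 0, 100], [1, -0.6, 0, 0, 100], [1, -0.6, 0, 0, 100]]}}

```text
time_s: 2.0
position: [0.6333, -0.0785, 0.3113]
tcp_rot: [[-0.005, -1.0, -0.001], [-1.0, 0.005, -0.003], [0.003, 0.001, -1.0]]
contact_force: [1.4, 0.7, -0.2]
width: 0.0853
```

```bash
python3 h.py "(.677,-.151,.31,-110)";python3 -c "
from h import *
snap('wrist','w2')"
```

```text
at [ 0.6333 -0.0785  0.3113] yaw -90.28 w 0.0853 F [ 1.4  0.7 -0.2] t 2.0
(0.677, -0.151, 0.31, -110) -> [ 0.361 -0.22   0.007] spin 0.11 rows 2.3
```

View pics/w2.png

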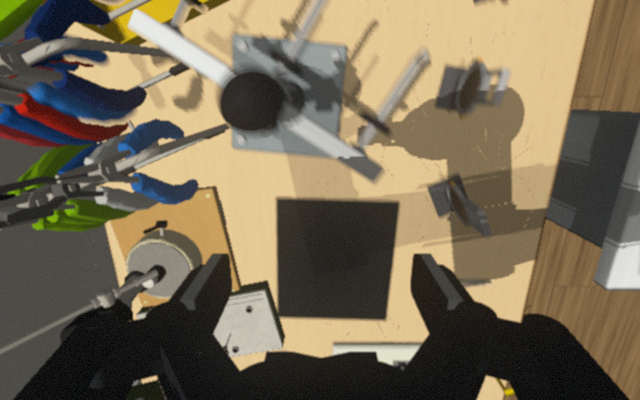

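Ball is at (252,100) over the bar in this view. Refining its position.

```bash
python3 - <<'E'
from h import *
from scipy.optimize import least_squares
np.set_printoptions(precision=4,suppress=True)
s=load('wrist'); P=cloud(s)
m=(P[...,2]>.22)&(P[...,2]<.27)&(abs(P[...,0]-.67)<.05)&(abs(P[...,1]+.15)<.05)
Q=P[m]; print(len(Q))
f=least_squares(lambda c:np.linalg.norm(Q-c,axis=1)-.022,[.67,-.15,.235],loss='soft_l1',f_scale=.002); print(f.x, np.median(abs(f.fun)))
c=s['color'].max(2)<55; c[:60]=0;c[140:]=0;c[:,:210]=0;c[:,300:]=0
r=max(cv2.findContours(c.astype(np.uint8),0,1)[0],key=cv2.contourArea);print(cv2.minEnclosingCircle(r))
print(ray(s,*cv2.minEnclosingCircle(r)[0],.235))
E
python3 h.py "(.677,-.1515,.31,-110)"
```

```text
3514
[ 0.6789 -0.1501  0.2334] 0.0002963017742104064
((254.5, 102.8499984741211), 33.21413803100586)
[ 0.6779 -0.152   0.235 ]
at [ 0.6344 -0.0825  0.3094] yaw -90.48 w 0.0854 F [-4.3  0.6 -3.7] t 2.0
(0.677, -0.1515, 0.31, -110) -> [ 0.343 -0.216 -0.002] spin 0.108 rows 2.3
```

Emit:
{"name": "play_rows", "arguments": {"increments": [[0.34, -0.22, 0, 0.11, 100], [0.34, -0.22, 0, 0.11, 100], [0.34, -0.22, 0, 0.11, 100], [0.34, -0.22, 0, 0.11, 100], [0.34, -0.22, 0, 0.11, 100]]}}

```text
time_s: 2.55
position: [0.6779, -0.1505, 0.3096]
tcp_rot: [[-0.345, -0.939, -0.003], [-0.939, 0.345, -0.004], [0.005, 0.002, -1.0]]
contact_force: [-0.0, -0.4, 0.2]
width: 0.0857
```

```bash
python3 h.py "(.678,-.151,.216,-110)"
```

```text
at [ 0.6779 -0.1505  0.3096] yaw -110.17 w 0.0857 F [-0.  -0.4  0.2] t 2.5
(0.678, -0.151, 0.216, -110) -> [-0.    -0.002  0.468] spin -0.001 rows 1.9
```

Emit:
{"name": "play_rows", "arguments": {"increments": [[0, 0, 0.25, 0, 100], [0, 0, 0.48, 0, 100], [0, 0, 0.48, 0, 100], [0, 0, 0.48, 0, 40], [0, 0, 0.48, 0, 20], [0, 0, 0.48, 0, 20], [0, 0, 0.48, 0, 20], [0, 0, 0.48, 0, 20]]}}

```text
time_s: 3.35
position: [0.6783, -0.1508, 0.2184]
tcp_rot: [[-0.344, -0.939, 0.002], [-0.939, 0.344, -0.005], [0.004, -0.004, -1.0]]
contact_force: [-3.9, 2.4, 6.4]
width: 0.0413
```

```bash
python3 h.py ;python3 -c "
from h import *
print(state()['qpos'])
s=snap('side','s1'); c=s['color'][150:300,330:480,::-1]
cv2.imwrite('pics/s1c.png',cv2.resize(c,None,fx=4,fy=4))"
```

```text
at [ 0.6783 -0.1508  0.2184] yaw -110.13 w 0.0413 F [-3.9  2.4  6.4] t 3.4
[  4.04381315  16.66363166  19.48929046   0.29308802 -92.72964618
 -24.16034808]
```

View pics/s1c.png

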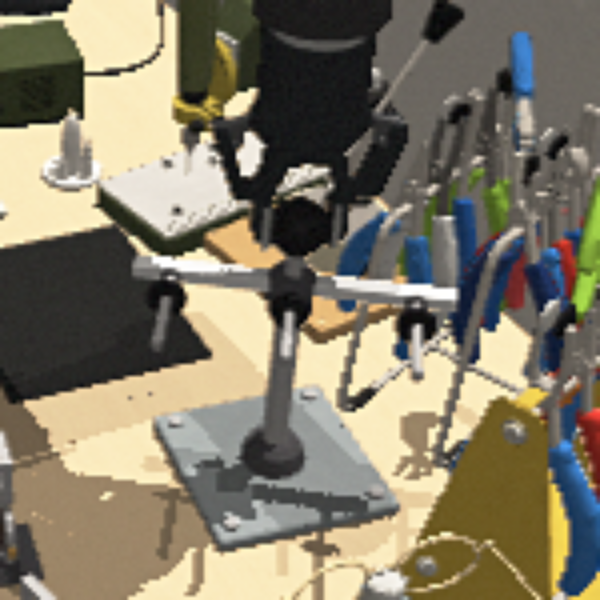

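Fingers closed to 41.3 mm, less than the ball's 44 mm, so they're gripping above its widest part. Reopening and going lower.

Emit:
{"name": "play_rows", "arguments": {"increments": [[0, 0, 0, 0, 70], [0, 0, 0.02, 0, 70], [0, 0, 0.055, 0, 70], [0, 0, 0.055, 0, 70], [0, 0, 0.055, 0, 40], [0, 0, 0.055, 0, 20], [0, 0, 0.055, 0, 20], [0, 0, 0.055, 0, 20]]}}

```text
time_s: 4.2
position: [0.6782, -0.151, 0.2072]
tcp_rot: [[-0.344, -0.939, 0.002], [-0.939, 0.344, -0.005], [0.004, -0.003, -1.0]]
contact_force: [-0.3, -0.4, -1.8]
width: 0.0419
```

```bash
python3 h.py
```

```text
at [ 0.6782 -0.151   0.2072] yaw -110.14 w 0.0419 F [-0.3 -0.4 -1.8] t 4.2
```

Emit:
{"name": "play_rows", "arguments": {"increments": [[0, 0, -0.01, 0.02, 20], [0, 0, -0.01, 0.05, 20], [0, 0, -0.01, 0.08, 20], [0, 0, -0.01, 0.11, 20], [0, 0, -0.01, 0.14, 20], [0, 0, -0.01, 0.17, 20], [0, 0, -0.01, 0.2, 20], [0, 0, -0.01, 0.2, 20]]}}

```text
time_s: 5.0
position: [0.6781, -0.1509, 0.2072]
tcp_rot: [[-0.831, -0.556, -0.0], [-0.556, 0.831, -0.004], [0.003, -0.003, -1.0]]
contact_force: [3.4, -1.5, -8.2]
width: 0.0419
```

```bash
cat > bar.py <<'E'
from h import *
s=snap('top'); P=cloud(s)
m=(P[...,2]>.182)&(P[...,2]<.205)&(abs(P[...,0]-.67)<.18)&(abs(P[...,1]+.15)<.18)&(s['color'].min(2)>90)
Q=P[m];L=cv2.fitLine(Q[:,:2].astype(np.float32),cv2.DIST_HUBER,0,.01,.01).ravel(); a=np.degrees(np.arctan2(L[1],L[0]))%180
print('bar axis',a,'theta~',a-90,len(Q))
st=state();print(st['moment'],st['width'],st['position'],st['contact_force'],yawnow())
E
python3 bar.py
```

```text
bar axis 114.4358 theta~ 24.435799 216
[-0.684191   -0.96465337 -0.38360529] 0.041833724003262504 [ 0.67809027 -0.15091259  0.20725052] [ 2.43002665 -2.59832476 -9.65733688] -146.07112492072727
```

Emit:
{"name": "play_rows", "arguments": {"increments": [[0, 0, 0, 0.03, 20], [0, 0, 0, 0.06, 20], [0, 0, 0, 0.09, 20], [0, 0, 0, 0.11, 20], [0, 0, 0, 0.12, 20], [0, 0, 0, 0.12, 20]]}}

```text
time_s: 5.65
position: [0.6781, -0.1509, 0.2072]
tcp_rot: [[-0.977, -0.216, -0.0], [-0.216, 0.976, -0.004], [0.001, -0.004, -1.0]]
contact_force: [1.5, -1.3, -3.9]
width: 0.042
```

```bash
python3 bar.py
```

```text
bar axis 95.37522 theta~ 5.3752213 243
[-0.31982732 -0.34224356  0.0355305 ] 0.041895115137937256 [ 0.67808926 -0.15087548  0.20718468] [ 1.67167934 -1.12197387 -4.10075242] -167.5356504495562
```

Emit:
{"name": "play_rows", "arguments": {"increments": [[0, 0, 0, 0.02, 20], [0, 0, 0, 0.04, 20], [0, 0, 0, 0.05, 20], [0, 0, 0, 0.06, 20], [0, 0, 0, 0.06, 20]]}}

```text
time_s: 6.2
position: [0.678, -0.1509, 0.2073]
tcp_rot: [[-1.0, -0.03, -0.001], [-0.03, 1.0, -0.004], [0.001, -0.004, -1.0]]
contact_force: [-0.2, -0.4, -3.4]
width: 0.0418
```

```bash
python3 bar.py
```

```text
bar axis 87.33602 theta~ -2.6639786 239
[-0.34090886 -0.22708051 -0.33020335] 0.04181318559148025 [ 0.67798826 -0.15089497  0.20725996] [ 0.40299108 -0.32468169 -3.13629615] -178.25652962012745
```

Emit:
{"name": "play_rows", "arguments": {"increments": [[0, 0, 0, 0.01, 20], [0, 0, 0, 0.02, 20], [0, 0, 0, 0.03, 20], [0, 0, 0, 0.03, 20]]}}

```text
time_s: 6.65
position: [0.6793, -0.1509, 0.2073]
tcp_rot: [[-0.998, 0.063, 0.003], [0.063, 0.998, -0.004], [-0.003, -0.004, -1.0]]
contact_force: [6.6, -2.8, -5.9]
width: 0.0418
```

```bash
python3 bar.py
```

```text
bar axis 100.0031 theta~ 10.003098 244
[-0.77911341 -2.24483249  0.04615072] 0.04174684550241207 [ 0.67929635 -0.15092568  0.20731983] [ 6.55303195 -2.58874904 -5.44170265] 176.44582949936566
```

```bash
python3 -c "
from h import *
s=snap('side'); c=s['color'][150:300,330:480,::-1]
d=snap('top')['color'][100:220,310:460,::-1]
cv2.imwrite('pics/s2c.png',np.hstack([cv2.resize(c,(400,400)),cv2.resize(d,(400,400*120//150)) if 0 else cv2.resize(d,(400,400))]))"
```

```text
(no output)
```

View pics/s2c.png

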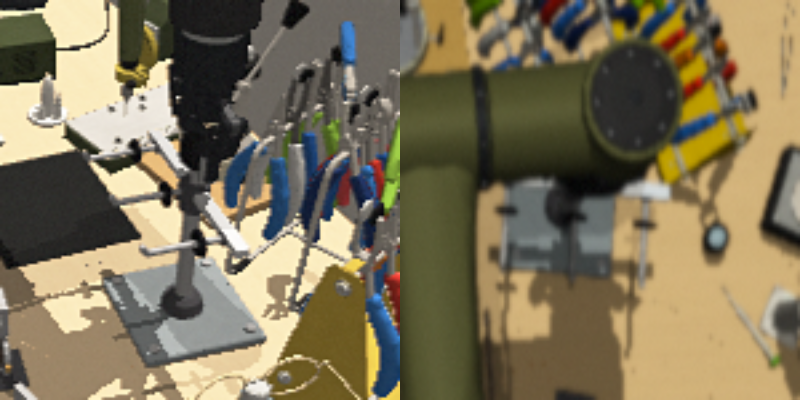

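```bash
cat > bar2.py <<'E'
from h import *
np.set_printoptions(precision=4,suppress=True)
s=snap('side'); P=cloud(s); c=s['color']
m=(P[...,2]>.183)&(P[...,2]<.2)&(np.hypot(P[...,0]-.678,P[...,1]+.151)<.14)&(c.min(2)>150)
Q=P[m];L=cv2.fitLine(Q[:,:2].astype(np.float32),cv2.DIST_HUBER,0,.005,.01).ravel(); a=np.degrees(np.arctan2(L[1],L[0]))%180
print('bar axis',a,len(Q),L, 'top z', np.median(Q[:,2]))
# base plate
m=(P[...,2]>.008)&(P[...,2]<.016)&(np.hypot(P[...,0]-.67,P[...,1]+.151)<.13)
r=cv2.minAreaRect(P[m][:,:2].astype(np.float32)); print('base',r)
st=state();print(st['moment'],st['width'],st['contact_force'],yawnow())
E
python3 bar2.py
```

```text
bar axis 85.6893 256 [ 0.0752  0.9972  0.6686 -0.1804] top z 0.19122559819511503
base ((0.6945003867149353, -0.15329554677009583), (0.15190888941287994, 0.1875815987586975), 84.7794418334961)
[-0.7708 -2.1986 -0.0111] 0.041524290444467114 [ 7.3141 -2.7215 -5.3323] 176.45262903401587
```

Emit:
{"name": "play_rows", "arguments": {"increments": [[0, 0, 0, 0.02, 20], [0, 0, 0, 0.03, 20], [0, 0, 0, 0.03, 20]]}}

```text
time_s: 7.15
position: [0.6818, -0.1514, 0.2074]
tcp_rot: [[-0.988, 0.155, 0.009], [0.155, 0.988, -0.005], [-0.01, -0.003, -1.0]]
contact_force: [12.7, -4.9, -7.6]
width: 0.0418
```

```bash
python3 bar2.py
```

```text
bar axis 85.74392 252 [ 0.0742  0.9972  0.6759 -0.1238] top z 0.19108852688125938
base ((0.6949687004089355, -0.15307195484638214), (0.15133844316005707, 0.18719202280044556), 84.55821990966797)
[-1.4621 -4.0575 -0.3143] 0.04175834521699146 [12.655  -5.0824 -6.6948] 171.09129088128785
```

The bar stays at 85.7° while the tool turned on another 5°, so it is against its stop. Releasing.

Emit:
{"name": "play_rows", "arguments": {"increments": [[0, 0, 0, 0, 70], [0, 0, 0, 0, 100], [0, 0, 0, 0, 100], [0, 0, -0.3, 0, 100], [0, 0, -0.6, 0, 100], [0, 0, -0.6, 0, 100]]}}

```text
time_s: 7.8
position: [0.6806, -0.1516, 0.3349]
tcp_rot: [[-0.988, 0.155, 0.017], [0.155, 0.988, -0.007], [-0.018, -0.004, -1.0]]
contact_force: [-0.5, 1.1, 1.2]
width: 0.0855
```

```bash
python3 bar2.py; python3 -c "
from h import *
print(state()['qpos'])
plan((.66,0,.33,180),(.45,0,.33,180))"
```

```text
bar axis 84.4296 263 [ 0.0971  0.9953  0.6715 -0.1813] top z 0.19128066772379348
base ((0.6928641200065613, -0.1519368588924408), (0.15378955006599426, 0.18333959579467773), 84.2698745727539)
[-0.0372  0.1316 -0.0248] 0.08527766857820007 [-2.7112  0.5119  2.7033] 171.0888919023052
[   4.04865926   19.22826962   35.04382445    0.49118926 -104.70874453
 -102.83268376]
at [ 0.6809 -0.1517  0.3367] yaw 171.09 w 0.0853 F [-2.7  0.5  2.7] t 7.8
(0.66, 0, 0.33, 180) -> [0.221 0.733 0.026] spin -0.05 rows 3.1 
(0.45, 0, 0.33, 180) -> [1.258 0.57  0.005] spin -0.05 rows 5.5 FAR x1.26: [1.    0.453 0.004]
```

Emit:
{"name": "play_rows", "arguments": {"increments": [[0.3, 0.05, 0, -0.05, 100], [0.6, 0.1, 0, -0.05, 100], [0.9, 0.13, 0, -0.05, 100], [1, 0.13, 0, -0.05, 100], [1, 0.13, 0, -0.05, 100]]}}

```text
time_s: 8.35
position: [0.4828, -0.095, 0.3358]
tcp_rot: [[-1.0, -0.003, 0.027], [-0.003, 1.0, -0.006], [-0.026, -0.006, -1.0]]
contact_force: [1.1, -1.9, 1.1]
width: 0.0853
```

```bash
python3 h.py "(.4,-.15,.33,180)"; python3 -c "
from h import *
snap('wrist','w3')
print(state()['tcp_rot'])"
```

```text
at [ 0.4828 -0.095   0.3358] yaw -179.8 w 0.0853 F [ 1.1 -1.9  1.1] t 8.3
(0.4, -0.15, 0.33, 180) -> [ 0.416 -0.273  0.02 ] spin 0.001 rows 2.0 
[[-0.99965723 -0.00326877  0.02597562]
 [-0.00342416  0.9999765  -0.00593992]
 [-0.02595559 -0.00602683 -0.99964493]]
```

View pics/w3.png

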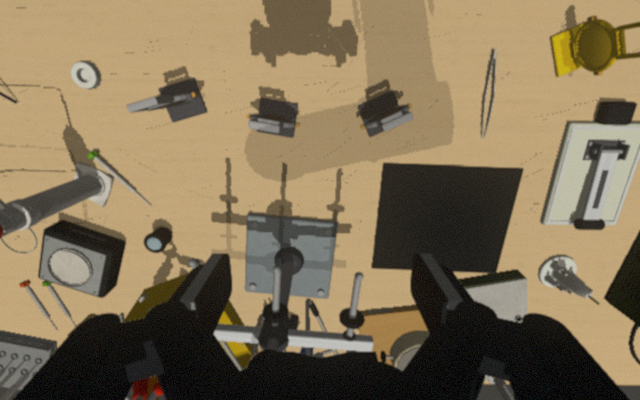

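Wrist view: carriers 3, 2, 1 at (165,100), (273,115), (385,108); rack post base at (290,255), bar at (295,342), mat at (448,218), chart at (598,172). The hooks' shadows point to the front.

```bash
cat > car.py <<'E'
from h import *
np.set_printoptions(precision=4,suppress=True)
def eye(s,x0,y0,show=True):
    P=cloud(s); c=s['color']
    m=(P[...,2]>.102)&(P[...,2]<.12)&(np.hypot(P[...,0]-x0,P[...,1]-y0)<.045)
    n,lab,stt,_=cv2.connectedComponentsWithStats(m.astype(np.uint8),connectivity=8)
    if n<2: return None
    k=1+stt[1:,4].argmax(); Q=P[lab==k]
    r=cv2.minAreaRect(Q[:,:2].astype(np.float32)); b=cv2.boxPoints(r)
    e=b[1]-b[0],b[2]-b[1]; L=max(e,key=np.linalg.norm); 
    # by rays at top height
    v,u=np.where(lab==k); W=np.array([ray(s,a,bb,.113)[:2] for a,bb in zip(u,v)]).astype(np.float32)
    r2=cv2.minAreaRect(W)
    print('eye px',u.mean().round(),v.mean().round(),len(Q),'c',np.array(r[0]),'sz',np.array(r[1]),'ang y-axis',np.degrees(np.arctan2(L[1],L[0]))%180,'z',np.median(Q[:,2]),'| ray',np.array(r2[0]),np.array(r2[1]))
if __name__=='__main__':
    s=load('wrist')
    for a in sys.argv[1:]: eye(s,*eval(a))
E
python3 car.py .437,-.012 .443,-.165 .418,-.3
python3 - <<'E'
from h import *
np.set_printoptions(precision=4,suppress=True)
s=load('wrist'); P=cloud(s)
d=np.hypot(P[...,0]-.678,P[...,1]+.151)
m=(P[...,2]>.185)&(P[...,2]<.2)&(d<.15)&(d>.03)&(s['color'].min(2)>110)
v,u=np.where(m); print(len(v),u.min(),u.max(),v.min(),v.max()); L=cv2.fitLine(P[m][:,:2].astype(np.float32),cv2.DIST_HUBER,0,.005,.01).ravel();print(L,np.degrees(np.arctan2(L[1],L[0])))
m=(P[...,2]>.006)&(P[...,2]<.018)&(d<.12); r=cv2.minAreaRect(P[m][:,:2].astype(np.float32));print('base',r)
E
```

```text
eye px 397.0 121.0 278 c [ 0.4379 -0.0088] sz [0.0094 0.036 ] ang y-axis 114.66851 z 0.1110908152285742 | ray [ 0.4374 -0.01  ] [0.0099 0.0366]
eye px 264.0 126.0 263 c [ 0.4439 -0.1617] sz [0.0356 0.0091] ang y-axis 80.58528 z 0.1113035225847846 | ray [ 0.4434 -0.1609] [0.0365 0.0096]
eye px 143.0 103.0 301 c [ 0.4195 -0.2975] sz [0.009  0.0363] ang y-axis 105.49774 z 0.11127523911874643 | ray [ 0.4191 -0.2943] [0.0094 0.0402]
1527 190 372 262 350
[ 0.1008  0.9949  0.6713 -0.1449] 84.21301
base ((0.6939481496810913, -0.15217362344264984), (0.14996126294136047, 0.18344326317310333), 84.26725769042969)
```

```bash
python3 h.py "(.4437,-.1613,.16,170.6)"
```

```text
at [ 0.4848 -0.0949  0.3354] yaw -179.8 w 0.0852 F [ 1.6 -0.6  0.4] t 8.4
(0.4437, -0.1613, 0.16, 170.6) -> [ 0.229 -0.326  0.873] spin 0.053 rows 3.8
```

Emit:
{"name": "play_rows", "arguments": {"increments": [[0.1, -0.15, 0.25, 0.03, 100], [0.23, -0.33, 0.5, 0.053, 100], [0.23, -0.33, 0.7, 0.053, 100], [0.23, -0.33, 0.75, 0.053, 80], [0.23, -0.33, 0.75, 0.053, 80], [0.23, -0.33, 0.75, 0.053, 80]]}}

```text
time_s: 9.0
position: [0.4435, -0.1623, 0.1858]
tcp_rot: [[-0.986, 0.163, 0.026], [0.162, 0.987, -0.007], [-0.027, -0.002, -1.0]]
contact_force: [-0.0, 0.8, 1.1]
width: 0.0685
```

```bash
python3 -c "
from h import *
snap('wrist','w4')"; python3 car.py .443,-.161 ; python3 h.py "(.4437,-.1613,.078,170.6)"; python3 -c "
from h import *
print(state()['tcp_rot'])"
```

```text
eye px 321.0 204.0 644 c [ 0.4437 -0.1618] sz [0.0352 0.0093] ang y-axis 80.26177 z 0.1113252469518591 | ray [ 0.4414 -0.1613] [0.0345 0.0117]
at [ 0.444  -0.1621  0.1867] yaw 170.67 w 0.0684 F [0.  0.3 0.8] t 9.1
(0.4437, -0.1613, 0.078, 170.6) -> [0.018 0.005 0.543] spin 0.0 rows 2.2 
[[-0.98635241  0.16221441  0.02820313]
 [ 0.16208651  0.98675327 -0.00677876]
 [-0.02892915 -0.0021149  -0.99957923]]
```

View pics/w4.png

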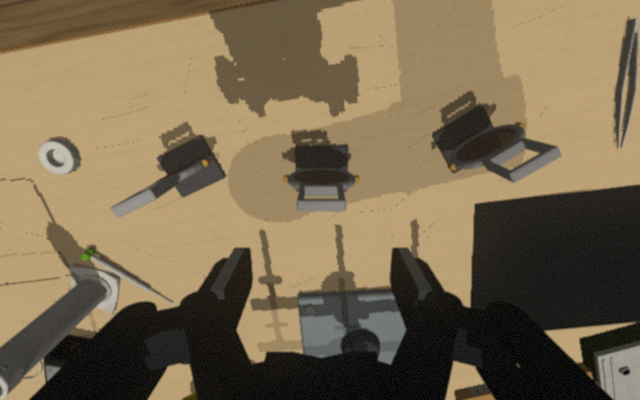

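The eye of carrier 2 is at (321,204), centred between the fingers. Descending.

Emit:
{"name": "play_rows", "arguments": {"increments": [[0.01, 0.005, 0.2, 0, 80], [0.015, 0.005, 0.4, 0, 80], [0.018, 0.005, 0.543, 0, 80], [0.018, 0.005, 0.543, 0, 80], [0.018, 0.005, 0.543, 0, 50], [0.018, 0.005, 0.543, 0, 35], [0.018, 0.005, 0.543, 0, 25], [0.018, 0.005, 0.543, 0, 25]]}}

```text
time_s: 9.85
position: [0.4454, -0.1617, 0.0812]
tcp_rot: [[-0.986, 0.162, 0.033], [0.162, 0.987, -0.008], [-0.034, -0.003, -0.999]]
contact_force: [0.7, -0.9, 5.8]
width: 0.0348
```

```bash
python3 -c "
from h import *
snap('wrist','w5')"; python3 car.py .443,-.161 ; python3 h.py "(.4437,-.1613,.175,174.2)" "(.555,-.139,.175,174.2)"
```

```text
eye px 320.0 286.0 4015 c [ 0.4442 -0.1606] sz [0.0623 0.0241] ang y-axis 80.72414 z 0.11167681703734311 | ray [ 0.4436 -0.1604] [0.062  0.0335]
at [ 0.4454 -0.1617  0.0813] yaw 170.69 w 0.0351 F [-0.3 -0.4  5.9] t 9.9
(0.4437, -0.1613, 0.175, 174.2) -> [-0.007 -0.001 -0.469] spin -0.02 rows 1.9 
(0.555, -0.139, 0.175, 174.2) -> [-0.538  0.2   -0.451] spin -0.02 rows 2.9
```

View pics/w5.png

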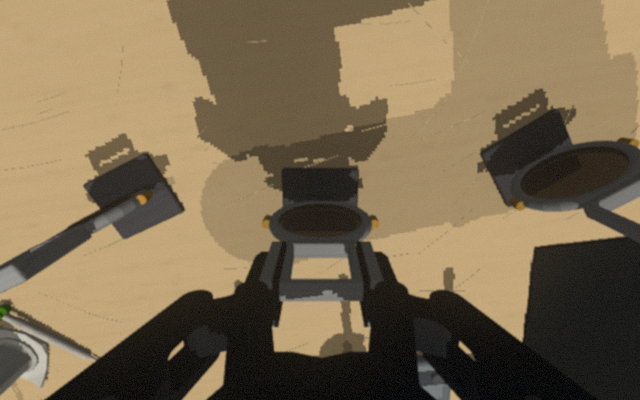

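Emit:
{"name": "play_rows", "arguments": {"increments": [[0, 0, -0.1, 0, 25], [0, 0, -0.25, 0, 25], [0, 0, -0.4, -0.02, 25], [0, 0, -0.5, -0.02, 25], [0, 0, -0.5, -0.02, 25], [0, 0, -0.5, -0.02, 25]]}}

```text
time_s: 10.5
position: [0.4422, -0.1606, 0.1813]
tcp_rot: [[-0.994, 0.1, 0.034], [0.1, 0.995, -0.007], [-0.035, -0.004, -0.999]]
contact_force: [-0.6, -0.1, -2.0]
width: 0.0351
```

```bash
python3 -c "
from h import *
s=snap('wrist','w6');P=cloud(s)
print(P[286,320],P[290,320],P[283,320])
t=snap('side','s3');c=t['color'][200:330,270:430,::-1];cv2.imwrite('pics/s3c.png',cv2.resize(c,None,fx=4,fy=4))
np.set_printoptions(precision=4,suppress=True)
Q=cloud(t); m=(np.hypot(Q[...,0]-.445,Q[...,1]+.16)<.03)&(Q[...,2]>.19)&(Q[...,2]<.24)&(t['color'].min(2)>80)
print(m.sum(), Q[m].mean(0))
"; python3 h.py "(.555,-.139,.180,174.2)"
```

```text
[ 0.43761796 -0.15935649  0.21172373] [ 0.43855933 -0.15944295  0.21309579] [ 0.43663911 -0.15926167  0.2110518 ]
12 [ 0.432  -0.1774  0.2026]
at [ 0.4416 -0.1607  0.1799] yaw 174.28 w 0.0348 F [ 0.5 -1.  -1.9] t 10.6
(0.555, -0.139, 0.18, 174.2) -> [-0.553  0.164  0.017] spin 0.0 rows 2.3
```

View pics/w6.png

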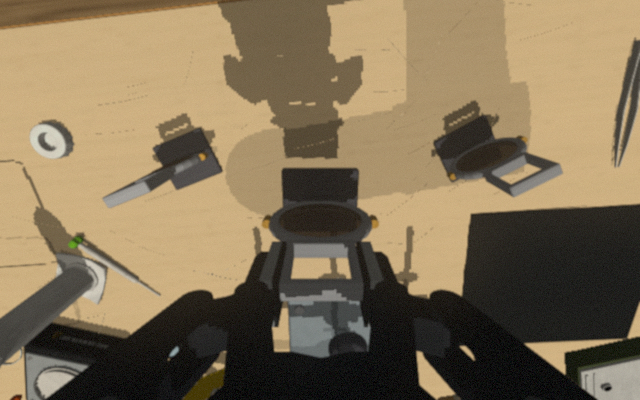

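View pics/s3c.png

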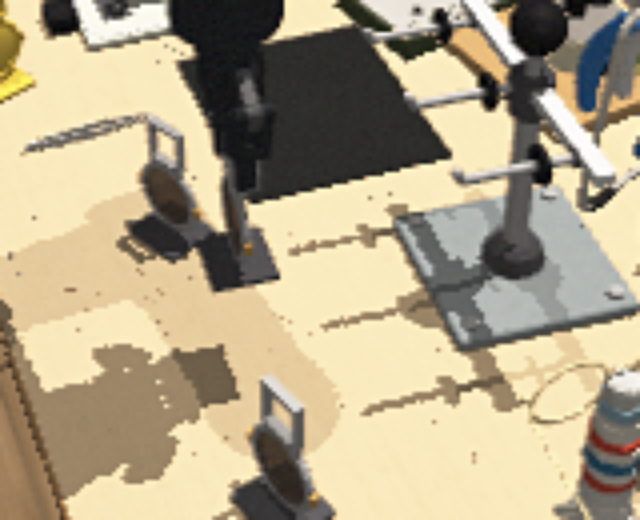

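```bash
python3 - <<'E'
from h import *
np.set_printoptions(precision=4,suppress=True)
s=load('side');P=cloud(s);o=np.array([-.995,.1005]);y=np.array([.1005,.995])
D=P[...,:2]-np.array([.678,-.151]); a=D@o; b=D@y
for i,o0 in [(1,.088),(2,0),(3,-.088)]:
    m=(a>.05)&(a<.115)&(abs(b-o0)<.02)&(P[...,2]>.17)&(P[...,2]<.215)
    if m.sum():
        print(i,m.sum(),'a',a[m].min(),a[m].max(),'b',np.median(b[m]),'z',np.percentile(P[m][:,2],[2,50,90,100]))
        k=m&(a>.085); print('  tip z',P[k][:,2].max(), 'slope', np.polyfit(a[m],b[m],1))
E
```

```text
1 45 a 0.05154882803573858 0.10290061603453869 b 0.0857304657157837 z [0.1832 0.1885 0.1938 0.1969]
  tip z 0.196878747021624 slope [-0.0094  0.0866]
2 49 a 0.050460274522226956 0.10036834366590557 b -0.002518603645113721 z [0.1836 0.1887 0.1933 0.1991]
  tip z 0.1990907919459205 slope [-0.0171 -0.0009]
3 54 a 0.051782375132822356 0.1004793877050052 b -0.0902136252476046 z [0.1838 0.1888 0.1938 0.1971]
  tip z 0.197096273103455 slope [-0.0259 -0.0882]
```

Emit:
{"name": "play_rows", "arguments": {"increments": [[-0.18, 0.05, 0.01, 0, 25], [-0.36, 0.1, 0.01, 0, 25], [-0.53, 0.16, 0.01, 0, 25], [-0.53, 0.16, 0.01, 0, 25], [-0.53, 0.16, 0.01, 0, 25]]}}

```text
time_s: 11.1
position: [0.55, -0.1392, 0.1789]
tcp_rot: [[-0.995, 0.1, 0.027], [0.099, 0.995, -0.007], [-0.028, -0.005, -1.0]]
contact_force: [-0.9, 0.5, -1.2]
width: 0.0351
```

```bash
python3 h.py "(.551,-.138,.178,174.2)" "(.602,-.1432,.178,174.2)";python3 -c "
from h import *
t=snap('side','s4');c=t['color'][180:290,320:440,::-1];cv2.imwrite('pics/s4c.png',cv2.resize(c,None,fx=5,fy=5))"
```

```text
at [ 0.55   -0.1392  0.1789] yaw 174.3 w 0.0351 F [-0.9  0.5 -1.2] t 11.1
(0.551, -0.138, 0.178, 174.2) -> [-0.004  0.006  0.005] spin 0.001 rows 0.0 
(0.602, -0.1432, 0.178, 174.2) -> [-0.261  0.006  0.012] spin 0.001 rows 1.0
```

View pics/s4c.png

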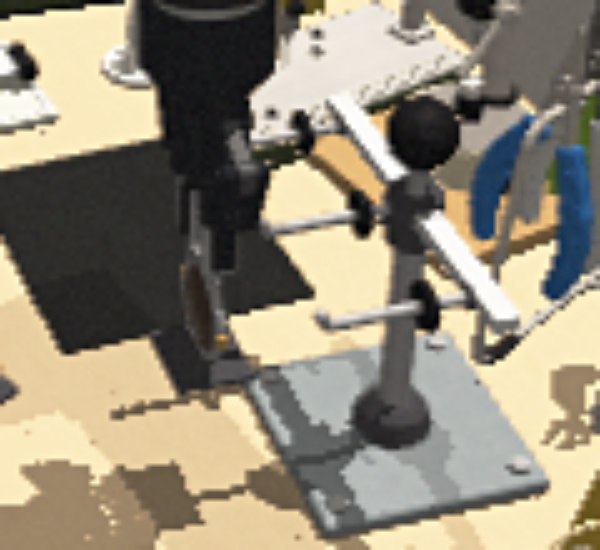

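The carrier sits level in front of the tip of hook 2. Moving in along the hook.

Emit:
{"name": "play_rows", "arguments": {"increments": [[-0.05, 0.004, 0.005, 0, 25], [-0.11, 0.005, 0.008, 0, 25], [-0.17, 0.005, 0.01, 0, 25], [-0.22, 0.006, 0.012, 0, 25], [-0.26, 0.006, 0.012, 0, 25], [-0.26, 0.006, 0.012, 0, 25]]}}

```text
time_s: 11.75
position: [0.602, -0.1435, 0.1786]
tcp_rot: [[-0.995, 0.1, 0.028], [0.1, 0.995, -0.007], [-0.029, -0.005, -1.0]]
contact_force: [-0.1, -0.4, -1.4]
width: 0.0351
```

```bash
python3 h.py "(.602,-.1432,.163,174.2)";python3 -c "
from h import *
t=snap('side','s5');c=t['color'][180:290,320:440,::-1];cv2.imwrite('pics/s5c.png',cv2.resize(c,None,fx=5,fy=5))"
```

```text
at [ 0.602  -0.1435  0.1786] yaw 174.27 w 0.0351 F [-0.1 -0.4 -1.4] t 11.8
(0.602, -0.1432, 0.163, 174.2) -> [0.003 0.002 0.078] spin 0.0 rows 0.3
```

View pics/s5c.png

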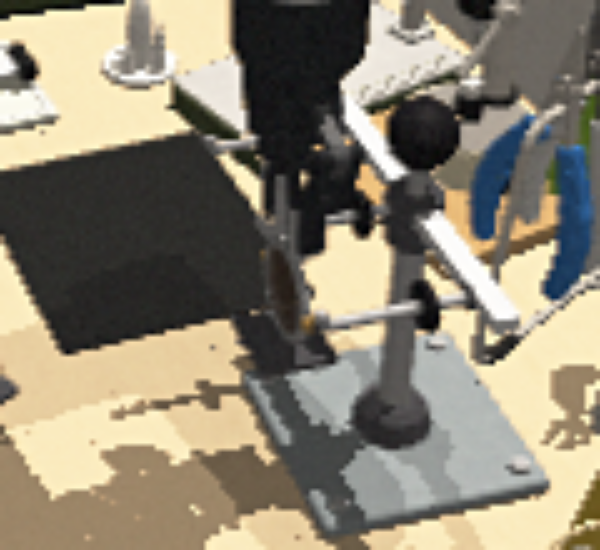

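Emit:
{"name": "play_rows", "arguments": {"increments": [[0.001, 0, 0.03, 0, 25], [0.002, 0, 0.06, 0, 25], [0.003, 0, 0.08, 0, 25], [0.003, 0, 0.085, 0, 25], [0.003, 0, 0.085, 0, 25]]}}

```text
time_s: 12.3
position: [0.6013, -0.1436, 0.162]
tcp_rot: [[-0.995, 0.1, 0.029], [0.1, 0.995, -0.008], [-0.029, -0.005, -1.0]]
contact_force: [-1.6, -0.3, 0.1]
width: 0.035
```

```bash
python3 h.py
```

```text
at [ 0.6013 -0.1436  0.162 ] yaw 174.28 w 0.035 F [-1.6 -0.3  0.1] t 12.3
```

Emit:
{"name": "play_rows", "arguments": {"increments": [[0, 0, 0.005, 0, 45], [0, 0, 0.005, 0, 55], [0, 0, 0.005, 0, 65], [0, 0, 0, 0, 65], [0, 0, -0.1, 0, 65], [0, 0, -0.3, 0, 65], [0, 0, -0.5, 0, 80], [0, 0, -0.5, 0, 80]]}}

```text
time_s: 13.1
position: [0.6001, -0.1438, 0.2698]
tcp_rot: [[-0.994, 0.1, 0.04], [0.1, 0.995, -0.01], [-0.04, -0.006, -0.999]]
contact_force: [-0.3, -0.6, 1.3]
width: 0.0687
```

```bash
python3 h.py "(.43,-.27,.27,-164.5)" "(.4193,-.296,.18,-164.5)";python3 -c "
from h import *
t=snap('side','s6');c=t['color'][180:290,320:440,::-1];cv2.imwrite('pics/s6c.png',cv2.resize(c,None,fx=5,fy=5))"
```

```text
at [ 0.6001 -0.1438  0.2698] yaw 174.26 w 0.0687 F [-0.3 -0.6  1.3] t 13.1
(0.43, -0.27, 0.27, -164.5) -> [ 0.783 -0.713 -0.029] spin -0.118 rows 4.2 
(0.4193, -0.296, 0.18, -164.5) -> [ 0.841 -0.845  0.42 ] spin -0.118 rows 5.1
```

View pics/s6c.png

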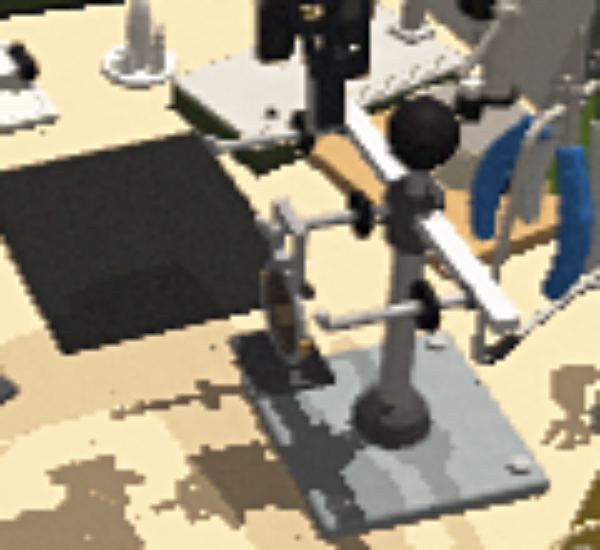

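Carrier 2 hangs freely on hook 2 (eye over the rod at (285,215), foot clear). Next is carrier 3.

Emit:
{"name": "play_rows", "arguments": {"increments": [[0.2, -0.2, -0.02, -0.03, 80], [0.4, -0.4, -0.02, -0.06, 80], [0.6, -0.6, -0.02, -0.09, 80], [0.78, -0.75, -0.02, -0.118, 80], [0.84, -0.84, 0.1, -0.118, 80], [0.84, -0.84, 0.25, -0.118, 80], [0.84, -0.84, 0.25, -0.118, 80], [0.84, -0.84, 0.25, -0.118, 80]]}}

```text
time_s: 13.95
position: [0.4173, -0.2939, 0.2107]
tcp_rot: [[-0.963, -0.267, 0.034], [-0.267, 0.964, -0.008], [-0.031, -0.017, -0.999]]
contact_force: [0.6, 0.2, 0.8]
width: 0.0683
```

```bash
python3 -c "
from h import *
snap('wrist','w7')"; python3 car.py .419,-.296 .4375,-.01; python3 h.py "(.4195,-.296,.0785,-164.5)"; python3 -c "
from h import *
print(state()['tcp_rot'])"
```

```text
eye px 316.0 193.0 502 c [ 0.4192 -0.2983] sz [0.009 0.036] ang y-axis 105.69793 z 0.11135356167577258 | ray [ 0.4175 -0.2988] [0.0102 0.0354]
eye px 617.0 293.0 529 c [ 0.4376 -0.01  ] sz [0.0102 0.0365] ang y-axis 114.089645 z 0.11075379053429418 | ray [ 0.4357 -0.0176] [0.0161 0.042 ]
at [ 0.418  -0.2939  0.2119] yaw -164.45 w 0.068 F [ 0.  -0.   0.7] t 14.0
(0.4195, -0.296, 0.0785, -164.5) -> [0.017 0.    0.667] spin 0.0 rows 2.7 
[[-0.96287563 -0.26755386  0.03585317]
 [-0.26802277  0.96337153 -0.0088926 ]
 [-0.03216067 -0.01817193 -0.9993175 ]]
```

View pics/w7.png

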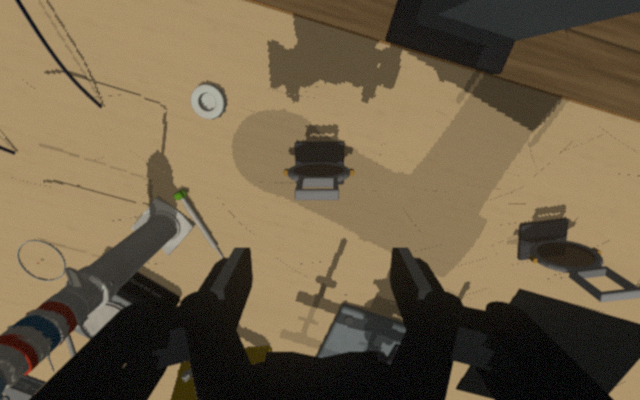

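Carrier 3's eye is at (316,193). Adjusting target to (.420,-.2975).

```bash
python3 h.py "(.42,-.2975,.08,-164.3)"
```

```text
at [ 0.418  -0.2939  0.2119] yaw -164.45 w 0.068 F [ 0.  -0.   0.7] t 14.0
(0.42, -0.2975, 0.08, -164.3) -> [ 0.016 -0.008  0.66 ] spin -0.001 rows 2.6
```

Emit:
{"name": "play_rows", "arguments": {"increments": [[0.01, -0.008, 0.2, 0, 80], [0.016, -0.008, 0.4, 0, 80], [0.016, -0.008, 0.57, 0, 80], [0.016, -0.008, 0.66, 0, 80], [0.016, -0.008, 0.66, 0, 55], [0.016, -0.008, 0.66, 0, 35], [0.016, -0.008, 0.66, 0, 25], [0.016, -0.008, 0.66, 0, 25]]}}

```text
time_s: 14.8
position: [0.4216, -0.298, 0.0826]
tcp_rot: [[-0.963, -0.268, 0.04], [-0.269, 0.963, -0.011], [-0.035, -0.021, -0.999]]
contact_force: [0.6, 0.7, 4.7]
width: 0.0351
```

```bash
python3 h.py; python3 -c "
from h import *
snap('wrist','w8')"
```

```text
at [ 0.4216 -0.298   0.0826] yaw -164.41 w 0.0351 F [0.6 0.7 4.7] t 14.8
```

View pics/w8.png

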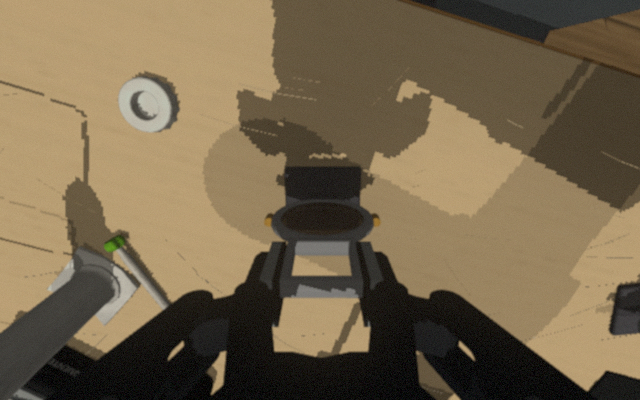

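Emit:
{"name": "play_rows", "arguments": {"increments": [[0, 0, -0.1, 0, 25], [0, 0, -0.25, 0, 25], [0, 0, -0.4, 0.03, 25], [0, 0, -0.5, 0.06, 25], [0, 0, -0.5, 0.09, 25], [0, 0, -0.5, 0.119, 25], [0, 0, -0.5, 0.119, 25], [0, 0, -0.5, 0.119, 25]]}}

```text
time_s: 15.65
position: [0.4175, -0.2969, 0.1824]
tcp_rot: [[-0.994, 0.1, 0.04], [0.099, 0.995, -0.01], [-0.041, -0.006, -0.999]]
contact_force: [0.9, -0.2, -1.5]
width: 0.0349
```

```bash
python3 h.py "(.542,-.2256,.180,174.2)"
```

```text
at [ 0.4175 -0.2969  0.1824] yaw 174.29 w 0.0349 F [ 0.9 -0.2 -1.5] t 15.7
(0.542, -0.2256, 0.18, 174.2) -> [-0.583  0.417  0.033] spin 0.0 rows 2.9
```

Emit:
{"name": "play_rows", "arguments": {"increments": [[-0.15, 0.12, 0.01, 0, 25], [-0.3, 0.25, 0.02, 0, 25], [-0.45, 0.38, 0.03, 0, 25], [-0.58, 0.417, 0.033, 0, 25], [-0.58, 0.417, 0.033, 0, 25], [-0.58, 0.417, 0.033, 0, 25]]}}

```text
time_s: 16.25
position: [0.5415, -0.2252, 0.1793]
tcp_rot: [[-0.994, 0.098, 0.038], [0.097, 0.995, -0.01], [-0.039, -0.007, -0.999]]
contact_force: [-0.4, 1.1, -0.4]
width: 0.0347
```

```bash
python3 h.py "(.542,-.2256,.180,174.2)" "(.593,-.2308,.180,174.2)";python3 -c "
from h import *
t=snap('side','s7');c=t['color'][180:300,320:440,::-1];cv2.imwrite('pics/s7c.png',cv2.resize(c,None,fx=5,fy=5))"
```

```text
at [ 0.5415 -0.2252  0.1793] yaw 174.41 w 0.0347 F [-0.4  1.1 -0.4] t 16.2
(0.542, -0.2256, 0.18, 174.2) -> [-0.003 -0.002 -0.003] spin 0.001 rows 0.0 
(0.593, -0.2308, 0.18, 174.2) -> [-0.259 -0.003  0.007] spin 0.001 rows 1.0
```

View pics/s7c.png

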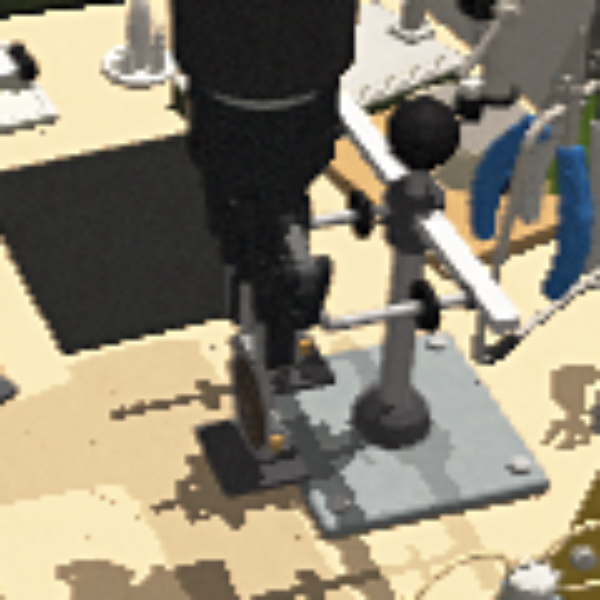

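Carrier 3 is at hook 3's tip (325,320). Inserting.

Emit:
{"name": "play_rows", "arguments": {"increments": [[-0.05, 0, 0, 0, 25], [-0.11, 0, 0.004, 0, 25], [-0.17, -0.003, 0.006, 0, 25], [-0.22, -0.003, 0.007, 0, 25], [-0.26, -0.003, 0.007, 0, 25], [-0.26, -0.003, 0.007, 0, 25]]}}

```text
time_s: 16.9
position: [0.5933, -0.2315, 0.18]
tcp_rot: [[-0.994, 0.099, 0.038], [0.098, 0.995, -0.01], [-0.039, -0.007, -0.999]]
contact_force: [-0.8, 0.4, -1.7]
width: 0.0353
```

```bash
python3 h.py "(.593,-.2308,.1635,174.2)";python3 -c "
from h import *
t=snap('side','s8');c=t['color'][180:300,320:440,::-1];cv2.imwrite('pics/s8c.png',cv2.resize(c,None,fx=5,fy=5))"
```

```text
at [ 0.5933 -0.2315  0.18  ] yaw 174.35 w 0.0353 F [-0.8  0.4 -1.7] t 16.9
(0.593, -0.2308, 0.1635, 174.2) -> [0.005 0.004 0.083] spin 0.001 rows 0.3
```

View pics/s8c.png

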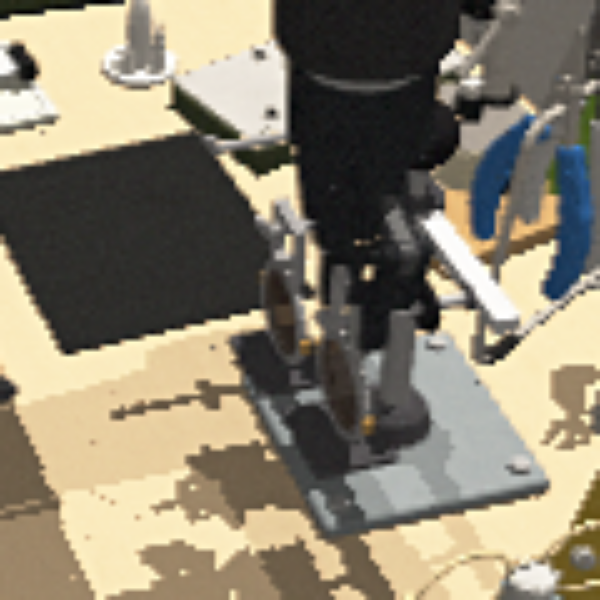

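Emit:
{"name": "play_rows", "arguments": {"increments": [[0.002, 0, 0.03, 0, 25], [0.004, 0, 0.06, 0, 25], [0.005, 0.002, 0.083, 0, 25], [0.005, 0.002, 0.085, 0, 25], [0.005, 0.002, 0.085, 0, 25]]}}

```text
time_s: 17.45
position: [0.5923, -0.2313, 0.1633]
tcp_rot: [[-0.994, 0.099, 0.038], [0.099, 0.995, -0.011], [-0.039, -0.007, -0.999]]
contact_force: [-1.7, -1.0, -0.3]
width: 0.0351
```

```bash
python3 h.py
```

```text
at [ 0.5923 -0.2313  0.1633] yaw 174.34 w 0.0351 F [-1.7 -1.  -0.3] t 17.4
```

Emit:
{"name": "play_rows", "arguments": {"increments": [[0, 0, 0.005, 0, 45], [0, 0, 0.005, 0, 55], [0, 0, 0.005, 0, 62], [0, 0, 0, 0, 62], [0, 0, -0.1, 0, 62], [0, 0, -0.3, 0, 62], [0, 0, -0.5, 0, 80], [0, 0, -0.5, 0, 80]]}}

```text
time_s: 18.25
position: [0.5899, -0.2313, 0.2712]
tcp_rot: [[-0.994, 0.099, 0.049], [0.099, 0.995, -0.014], [-0.05, -0.009, -0.999]]
contact_force: [0.7, -0.4, 1.4]
width: 0.0684
```

```bash
python3 h.py "(.44,-.03,.22,-155.5)" "(.5,-.08,.28,-160)";python3 -c "
from h import *
t=snap('side','s9');c=t['color'][180:300,320:440,::-1];cv2.imwrite('pics/s9c.png',cv2.resize(c,None,fx=5,fy=5))"
```

```text
at [ 0.5899 -0.2313  0.2712] yaw 174.33 w 0.0684 F [ 0.7 -0.4  1.4] t 18.2
(0.44, -0.03, 0.22, -155.5) -> [0.857 0.93  0.204] spin -0.168 rows 5.1 
(0.5, -0.08, 0.28, -160) -> [ 0.519  0.708 -0.077] spin -0.143 rows 3.5
```

View pics/s9c.png

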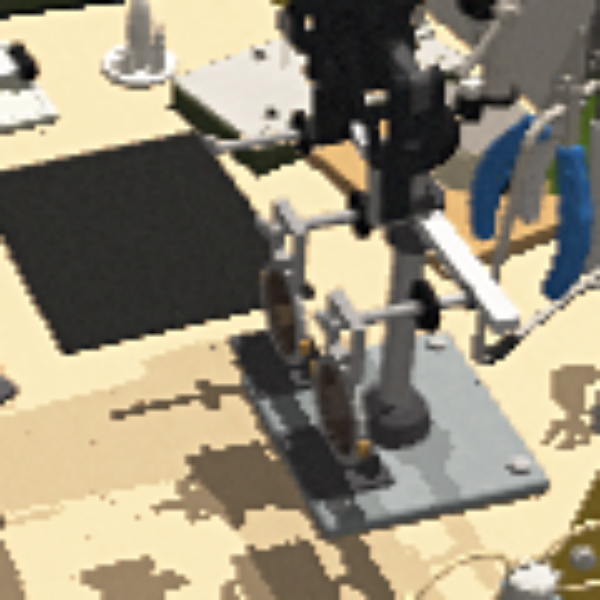

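Carriers 2 and 3 both hang. The tool tilt has drifted to about 2.9°. Moving towards carrier 1 and checking whether it settles.

Emit:
{"name": "play_rows", "arguments": {"increments": [[0.2, 0.25, -0.06, -0.05, 80], [0.4, 0.5, -0.06, -0.1, 80], [0.6, 0.7, -0.06, -0.14, 80], [0.75, 0.85, 0, -0.168, 80], [0.85, 0.93, 0.1, -0.168, 80], [0.85, 0.93, 0.15, -0.168, 80], [0.85, 0.93, 0.15, -0.168, 80], [0.85, 0.93, 0.15, -0.168, 80]]}}

```text
time_s: 19.1
position: [0.4405, -0.0294, 0.2284]
tcp_rot: [[-0.908, -0.415, 0.045], [-0.416, 0.909, -0.013], [-0.036, -0.03, -0.999]]
contact_force: [0.8, -0.0, -0.2]
width: 0.0681
```

```bash
python3 -c "
from h import *
np.set_printoptions(precision=4,suppress=True)
snap('wrist','w10'); s=state(); print(s['tcp_rot'],s['qpos'],s['joint_vel'])"; python3 car.py .4375,-.01; python3 h.py "(.44,-.01,.08,-155.5)"
```

```text
[[-0.9089 -0.4145  0.0457]
 [-0.4154  0.9096 -0.0126]
 [-0.0364 -0.0304 -0.9989]] [ 24.069  -25.2386 -19.6472   1.7308 -93.4898 -89.4017] [-0.8426  0.7605  0.88    0.1215  0.0847 -0.1467]
eye px 347.0 191.0 436 c [ 0.438  -0.0087] sz [0.0096 0.035 ] ang y-axis 114.246056 z 0.11133760819876254 | ray [ 0.436  -0.0097] [0.0112 0.0348]
at [ 0.4408 -0.0297  0.2288] yaw -155.44 w 0.0683 F [-0.3 -0.3  0.8] t 19.1
(0.44, -0.01, 0.08, -155.5) -> [-0.01   0.114  0.742] spin 0.0 rows 3.0
```

View pics/w10.png

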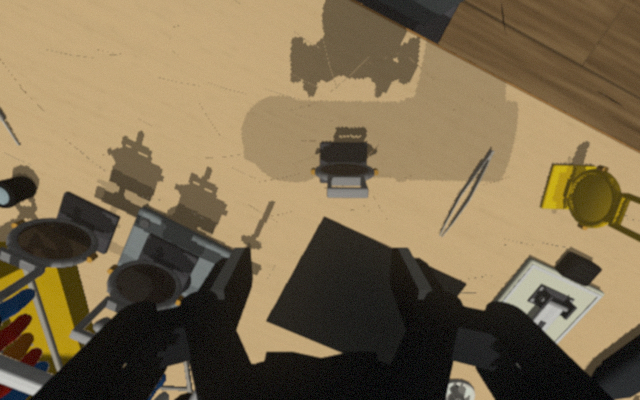

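Carrier 1's eye is at (347,191).

```bash
python3 h.py "(.4385,-.0092,.08,-155.6)"
```

```text
at [ 0.4408 -0.0297  0.2288] yaw -155.44 w 0.0683 F [-0.3 -0.3  0.8] t 19.1
(0.4385, -0.0092, 0.08, -155.6) -> [-0.005  0.121  0.742] spin 0.001 rows 3.0
```

Emit:
{"name": "play_rows", "arguments": {"increments": [[0, 0.1, 0.1, 0, 80], [0, 0.121, 0.25, 0, 80], [-0.005, 0.121, 0.45, 0, 80], [-0.005, 0.121, 0.62, 0, 80], [-0.005, 0.121, 0.742, 0, 80], [-0.005, 0.121, 0.742, 0, 80], [-0.005, 0.121, 0.742, 0, 80]]}}

```text
time_s: 19.85
position: [0.4393, -0.0099, 0.0811]
tcp_rot: [[-0.909, -0.413, 0.046], [-0.414, 0.91, -0.014], [-0.036, -0.031, -0.999]]
contact_force: [-0.0, -0.7, -0.3]
width: 0.0686
```

```bash
python3 -c "
from h import *
np.set_printoptions(precision=4,suppress=True)
snap('wrist','w11'); s=state(); print(s['tcp_rot'])"; python3 car.py .4375,-.01; python3 h.py "(.4385,-.0092,.08,-155.6)"
```

```text
[[-0.9092 -0.4135  0.0478]
 [-0.4145  0.91   -0.0128]
 [-0.0382 -0.0315 -0.9988]]
eye px 322.0 289.0 2037 c [ 0.4373 -0.0087] sz [0.0106 0.0361] ang y-axis 113.67393 z 0.11118640603465972 | ray [ 0.4336 -0.0103] [0.0147 0.0351]
at [ 0.4397 -0.0095  0.082 ] yaw -155.49 w 0.0685 F [-1.2  0.5  1.2] t 19.9
(0.4385, -0.0092, 0.08, -155.6) -> [0.005 0.004 0.009] spin 0.001 rows 0.0
```

View pics/w11.png

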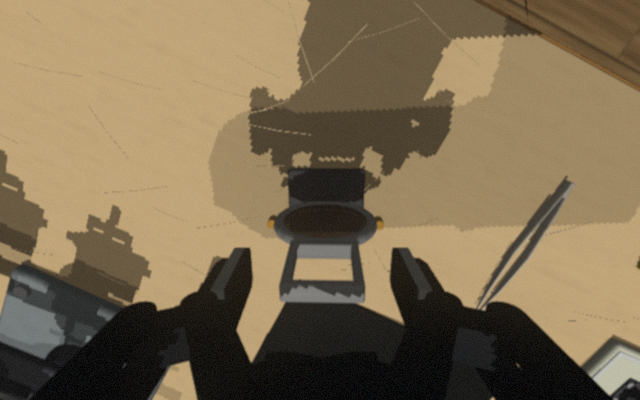

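Emit:
{"name": "play_rows", "arguments": {"increments": [[0.005, 0.003, 0.01, 0, 55], [0.005, 0.003, 0.01, 0, 35], [0.005, 0.003, 0.01, 0, 25], [0.005, 0.003, 0.01, 0, 25], [0.005, 0.003, 0.01, 0, 25]]}}

```text
time_s: 20.4
position: [0.4396, -0.0091, 0.0817]
tcp_rot: [[-0.909, -0.414, 0.051], [-0.415, 0.91, -0.012], [-0.041, -0.032, -0.999]]
contact_force: [-0.8, 0.8, 5.7]
width: 0.0349
```

```bash
python3 h.py "(.4385,-.0092,.182,174.2)"
```

```text
at [ 0.4396 -0.0091  0.0817] yaw -155.47 w 0.0349 F [-0.8  0.8  5.7] t 20.4
(0.4385, -0.0092, 0.182, 174.2) -> [-0.016 -0.014 -0.501] spin 0.168 rows 3.5
```

Emit:
{"name": "play_rows", "arguments": {"increments": [[0, 0, -0.1, 0, 25], [0, 0, -0.25, 0, 25], [0, 0, -0.4, 0.04, 25], [-0.01, -0.01, -0.49, 0.08, 25], [-0.01, -0.01, -0.49, 0.12, 25], [-0.01, -0.01, -0.49, 0.168, 25], [-0.01, -0.01, -0.49, 0.168, 25], [-0.01, -0.01, -0.49, 0.168, 25]]}}

```text
time_s: 21.2
position: [0.4371, -0.0088, 0.1794]
tcp_rot: [[-0.994, 0.096, 0.05], [0.096, 0.995, -0.012], [-0.051, -0.007, -0.999]]
contact_force: [0.2, 0.0, -1.2]
width: 0.0349
```

```bash
python3 h.py "(.56,-.0504,.179,174.2)"
```

```text
at [ 0.4371 -0.0088  0.1794] yaw 174.49 w 0.0349 F [ 0.2  0.  -1.2] t 21.2
(0.56, -0.0504, 0.179, 174.2) -> [-0.631 -0.148  0.035] spin 0.002 rows 2.6
```

Emit:
{"name": "play_rows", "arguments": {"increments": [[-0.15, -0.05, 0.01, 0, 25], [-0.3, -0.1, 0.02, 0, 25], [-0.45, -0.148, 0.03, 0, 25], [-0.6, -0.148, 0.033, 0.002, 25], [-0.62, -0.148, 0.033, 0.002, 25], [-0.62, -0.148, 0.033, 0.002, 25]]}}

```text
time_s: 21.8
position: [0.5578, -0.0505, 0.1782]
tcp_rot: [[-0.994, 0.101, 0.048], [0.1, 0.995, -0.013], [-0.049, -0.008, -0.999]]
contact_force: [-0.8, 0.3, -0.9]
width: 0.0349
```

```bash
python3 h.py "(.611,-.0556,.179,174.2)";python3 -c "
from h import *
t=snap('side','s10');c=t['color'][170:290,320:440,::-1];cv2.imwrite('pics/s10c.png',cv2.resize(c,None,fx=5,fy=5))"
```

```text
at [ 0.5578 -0.0505  0.1782] yaw 174.24 w 0.0349 F [-0.8  0.3 -0.9] t 21.8
(0.611, -0.0556, 0.179, 174.2) -> [-0.267  0.001  0.009] spin 0.0 rows 1.1
```

View pics/s10c.png

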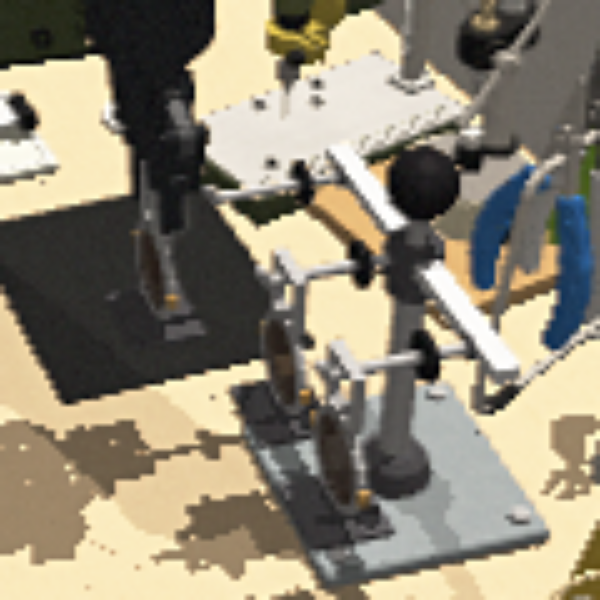

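Carriers 2 and 3 are unmoved on their hooks, and carrier 1 is in front of hook 1's tip (205,190). Inserting.

Emit:
{"name": "play_rows", "arguments": {"increments": [[-0.05, 0, 0, 0, 25], [-0.11, 0, 0.004, 0, 25], [-0.17, 0, 0.006, 0, 25], [-0.22, 0, 0.009, 0, 25], [-0.265, 0, 0.009, 0, 25], [-0.265, 0, 0.009, 0, 25]]}}

```text
time_s: 22.45
position: [0.6107, -0.0556, 0.1794]
tcp_rot: [[-0.994, 0.101, 0.049], [0.1, 0.995, -0.012], [-0.05, -0.007, -0.999]]
contact_force: [-0.3, -0.3, -2.7]
width: 0.035
```

```bash
python3 h.py "(.611,-.0556,.1625,174.2)";python3 -c "
from h import *
t=snap('side','s11');c=t['color'][170:290,320:440,::-1];cv2.imwrite('pics/s11c.png',cv2.resize(c,None,fx=5,fy=5))"
```

```text
at [ 0.6107 -0.0556  0.1794] yaw 174.24 w 0.035 F [-0.3 -0.3 -2.7] t 22.4
(0.611, -0.0556, 0.1625, 174.2) -> [0.003 0.001 0.085] spin 0.0 rows 0.3
```

View pics/s11c.png

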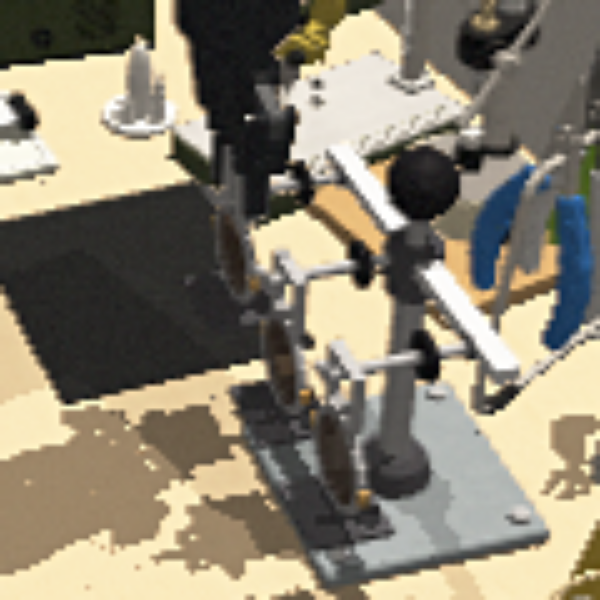

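Emit:
{"name": "play_rows", "arguments": {"increments": [[0.002, 0, 0.03, 0, 25], [0.003, 0, 0.06, 0, 25], [0.003, 0, 0.083, 0, 25], [0.003, 0, 0.087, 0, 25], [0.003, 0, 0.087, 0, 25]]}}

```text
time_s: 23.0
position: [0.6104, -0.0558, 0.1624]
tcp_rot: [[-0.994, 0.101, 0.049], [0.1, 0.995, -0.013], [-0.05, -0.008, -0.999]]
contact_force: [-2.2, -0.2, 2.6]
width: 0.035
```

```bash
python3 h.py
```

```text
at [ 0.6104 -0.0558  0.1624] yaw 174.25 w 0.035 F [-2.2 -0.2  2.6] t 23.0
```

Emit:
{"name": "play_rows", "arguments": {"increments": [[0, 0, 0.005, 0, 45], [0, 0, 0.005, 0, 55], [0, 0, 0.005, 0, 62], [0, 0, 0, 0, 62], [0, 0, -0.1, 0, 62], [0, 0, -0.3, 0, 62], [0, 0, -0.5, 0, 80], [0, 0, -0.5, 0, 80]]}}

```text
time_s: 23.8
position: [0.6072, -0.0552, 0.27]
tcp_rot: [[-0.993, 0.101, 0.06], [0.1, 0.995, -0.013], [-0.061, -0.007, -0.998]]
contact_force: [0.3, -0.7, 0.4]
width: 0.0681
```

```bash
python3 h.py "(.61,.2,.3,180)" "(.45,.2,.3,180)";python3 -c "
from h import *
t=snap('side','s12');c=t['color'][170:290,320:440,::-1];cv2.imwrite('pics/s12c.png',cv2.resize(c,None,fx=5,fy=5))"
```

```text
at [ 0.6072 -0.0552  0.27  ] yaw 174.23 w 0.0681 F [ 0.3 -0.7  0.4] t 23.8
(0.61, 0.2, 0.3, 180) -> [ 0.105  1.27  -0.165] spin -0.032 rows 5.1 FAR x1.27: [ 0.083  1.    -0.13 ]
(0.45, 0.2, 0.3, 180) -> [ 0.9    1.189 -0.213] spin -0.032 rows 6.0 FAR x1.19: [ 0.757  1.    -0.179]
```

View pics/s12c.png

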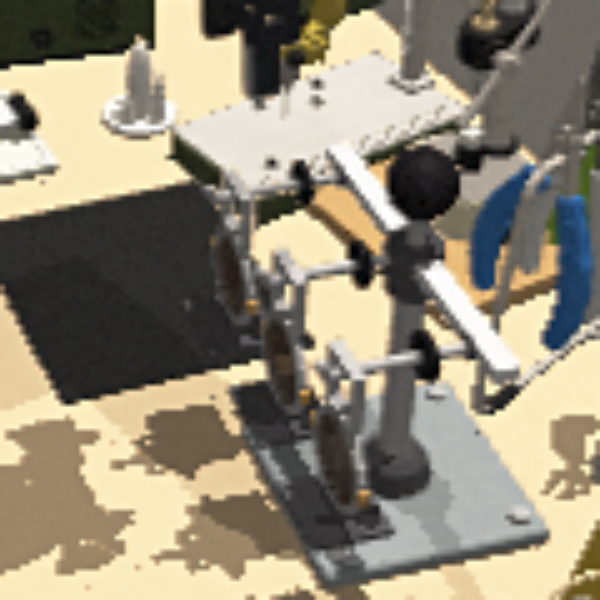

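All three carriers hang on their own hooks. Going to the chart's foot now.

Emit:
{"name": "play_rows", "arguments": {"increments": [[0.05, 0.2, -0.05, -0.01, 100], [0.1, 0.45, -0.1, -0.03, 100], [0.1, 0.7, -0.1, -0.03, 100], [0.1, 0.95, -0.1, -0.03, 100], [0.1, 1, -0.1, -0.03, 100]]}}

```text
time_s: 24.35
position: [0.6052, 0.1509, 0.2815]
tcp_rot: [[-0.999, 0.003, 0.052], [0.002, 1.0, -0.012], [-0.052, -0.012, -0.999]]
contact_force: [0.0, -0.7, -1.0]
width: 0.0855
```

```bash
python3 h.py "(.59,.324,.25,179.45)"
```

```text
at [0.6052 0.1509 0.2815] yaw 179.87 w 0.0855 F [ 0.  -0.7 -1. ] t 24.4
(0.59, 0.324, 0.25, 179.45) -> [0.086 0.867 0.143] spin 0.002 rows 3.5
```

Emit:
{"name": "play_rows", "arguments": {"increments": [[0.02, 0.2, 0.03, 0, 100], [0.04, 0.4, 0.06, 0, 100], [0.06, 0.6, 0.1, 0, 100], [0.08, 0.8, 0.14, 0, 100], [0.086, 0.867, 0.14, 0, 100], [0.086, 0.867, 0.14, 0, 100]]}}

```text
time_s: 24.95
position: [0.5893, 0.3254, 0.2485]
tcp_rot: [[-0.999, 0.001, 0.05], [-0.0, 1.0, -0.014], [-0.05, -0.014, -0.999]]
contact_force: [0.9, -0.5, -0.3]
width: 0.0855
```

```bash
python3 -c "
from h import *
np.set_printoptions(precision=4,suppress=True)
snap('wrist','w12'); s=state(); print(s['tcp_rot'])";  python3 h.py
```

```text
[[-0.9987  0.0018  0.0514]
 [ 0.0011  0.9999 -0.0134]
 [-0.0514 -0.0133 -0.9986]]
at [0.5899 0.3242 0.2495] yaw 179.94 w 0.0855 F [-0.2 -1.   1.2] t 25.0
```

View pics/w12.png

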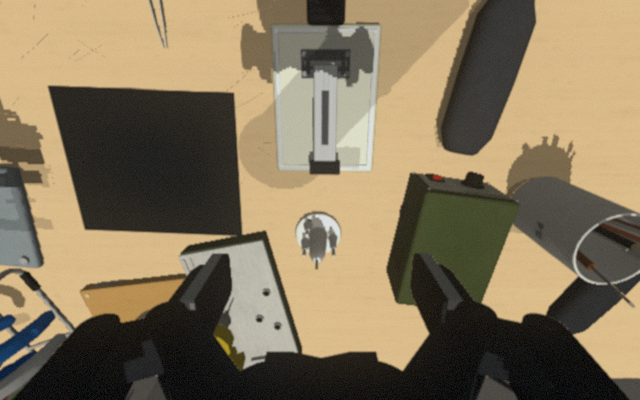

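Chart at (273–380, 25–171), foot (dark roller) at (324,167), grip at (326,10), hinge at (326,62). Measuring the chart edges and the foot.

```bash
python3 - <<'E'
from h import *
np.set_printoptions(precision=4,suppress=True)
s=load('wrist'); P=cloud(s); c=s['color'].astype(int)
m=(P[...,2]>.005)&(P[...,2]<.02)&(abs(P[...,0]-.534)<.11)&(abs(P[...,1]-.324)<.085)&(c.min(2)>70)
r=cv2.minAreaRect(P[m][:,:2].astype(np.float32)); print('board',r,np.median(P[m][:,2]))
b=cv2.boxPoints(r)
m=(P[...,2]>.018)&(P[...,2]<.045)&(abs(P[...,0]-.607)<.02)&(abs(P[...,1]-.324)<.04)&(c.max(2)<80)
Q=P[m];print('foot',m.sum(),Q.mean(0),Q.min(0),Q.max(0))
for u,v in [(324,167),(315,167),(335,167),(324,172),(326,10)]:print(u,v,P[v,u],c[v,u], ray(s,u,v,.02))
E
python3 h.py "(.6065,.3245,.05,179.45)"
```

```text
board ((0.5218156576156616, 0.3275270462036133), (0.11986538022756577, 0.18319042026996613), 89.74410247802734) 0.008234325330169934
foot 344 [0.6022 0.3271 0.0306] [0.5943 0.3103 0.0231] [0.6106 0.3436 0.0343]
324 167 [0.6023 0.3269 0.0307] [53 49 44] [0.6052 0.3269 0.02  ]
315 167 [0.602  0.3164 0.0319] [57 53 47] [0.6053 0.316  0.02  ]
335 167 [0.6023 0.3399 0.0305] [50 46 36] [0.6052 0.3402 0.02  ]
324 172 [0.6087 0.327  0.0295] [55 49 42] [0.6115 0.3269 0.02  ]
326 10 [0.4389 0.3285 0.0193] [34 32 29] [0.439  0.3285 0.02  ]
at [0.5899 0.3242 0.2495] yaw 179.94 w 0.0855 F [-0.2 -1.   1.2] t 25.0
(0.6065, 0.3245, 0.05, 179.45) -> [-0.032  0.015  1.001] spin 0.003 rows 4.0 FAR x1.00: [-0.032  0.015  1.   ]
```

```bash
python3 h.py "(.6035,.3268,.07,179.6)"
```

```text
at [0.5899 0.3242 0.2495] yaw 179.94 w 0.0855 F [-0.2 -1.   1.2] t 25.0
(0.6035, 0.3268, 0.07, 179.6) -> [-0.022  0.025  0.9  ] spin 0.002 rows 3.6
```

Emit:
{"name": "play_rows", "arguments": {"increments": [[-0.02, 0.025, 0.2, 0, 100], [-0.022, 0.025, 0.4, 0, 80], [-0.022, 0.025, 0.6, 0.002, 70], [-0.022, 0.025, 0.75, 0.002, 65], [-0.022, 0.025, 0.87, 0.002, 65], [-0.022, 0.025, 0.9, 0.002, 65], [-0.022, 0.025, 0.9, 0.002, 65]]}}

```text
time_s: 25.7
position: [0.6038, 0.3254, 0.0698]
tcp_rot: [[-0.999, 0.009, 0.051], [0.009, 1.0, -0.014], [-0.051, -0.014, -0.999]]
contact_force: [0.3, 0.1, -0.3]
width: 0.0554
```

```bash
python3 -c "
from h import *
np.set_printoptions(precision=4,suppress=True)
s=snap('wrist','w13'); P=cloud(s); c=s['color'].astype(int)
m=(P[...,2]>.02)&(P[...,2]<.045)&(abs(P[...,0]-.603)<.015)&(abs(P[...,1]-.327)<.025)&(c.max(2)<80)
Q=P[m];print('foot',m.sum(),Q.mean(0),Q.min(0),Q.max(0))";  python3 h.py "(.6035,.3268,.011,179.6)"
```

```text
foot 1306 [0.6013 0.3276 0.0303] [0.5942 0.3099 0.0225] [0.6105 0.3452 0.0341]
at [0.6044 0.3261 0.0715] yaw 179.52 w 0.0554 F [-0.2 -0.2  0.3] t 25.8
(0.6035, 0.3268, 0.011, 179.6) -> [0.02  0.007 0.302] spin -0.0 rows 1.2
```

View pics/w13.png

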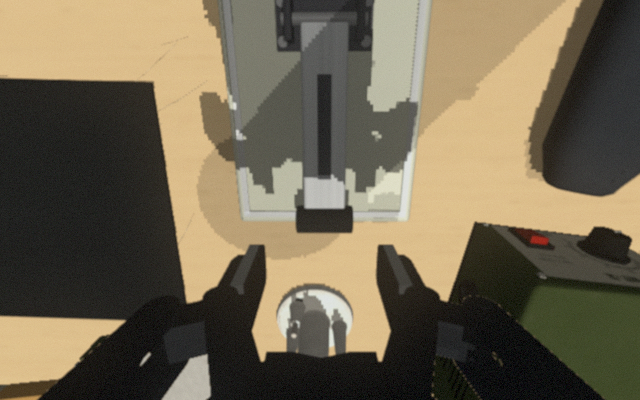

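Emit:
{"name": "play_rows", "arguments": {"increments": [[0.01, 0.007, 0.1, 0, 65], [0.02, 0.007, 0.2, 0, 65], [0.02, 0.007, 0.27, 0, 65], [0.02, 0.007, 0.3, 0, 65], [0.02, 0.007, 0.3, 0, 65]]}}

```text
time_s: 26.25
position: [0.6037, 0.3266, 0.0114]
tcp_rot: [[-0.999, 0.009, 0.053], [0.008, 1.0, -0.013], [-0.053, -0.013, -0.999]]
contact_force: [0.3, -1.1, 0.5]
width: 0.0557
```

```bash
python3 h.py;  python3 -c "
from h import *
s=snap('wrist','w14')"
```

```text
at [0.6037 0.3266 0.0114] yaw 179.52 w 0.0557 F [ 0.3 -1.1  0.5] t 26.2
```

View pics/w14.png

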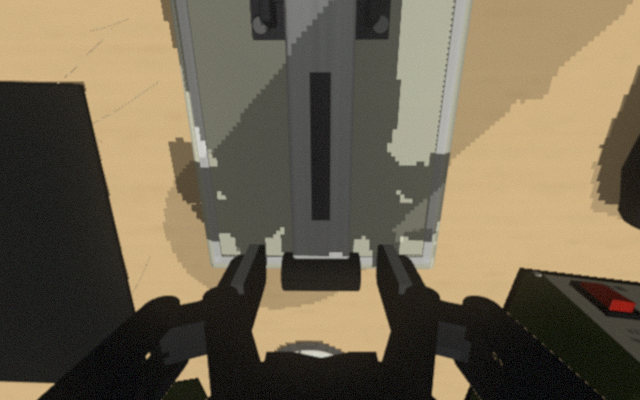

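The roller lies centred between the fingers. Closing lightly.

Emit:
{"name": "play_rows", "arguments": {"increments": [[0, 0, 0, 0, 50], [0, 0, 0, 0, 41], [0, 0, 0, 0, 41], [0, 0, 0, 0, 41]]}}

```text
time_s: 26.7
position: [0.6048, 0.3273, 0.0133]
tcp_rot: [[-0.998, 0.009, 0.056], [0.008, 1.0, -0.012], [-0.056, -0.011, -0.998]]
contact_force: [2.8, -0.4, 1.2]
width: 0.0359
```

```bash
python3 - <<'E'
from h import *
st=state();R=st['tcp_rot'];print(st['position'],st['width'],st['contact_force'])
for a in [.1,.2,.3,.4,.5,.6,.68,.75]:
    d=np.array([.115*np.cos(a)-.115,0,.115*np.sin(a)]); print(a,np.round(R.T@d/.2,3))
E
```

```text
[0.60479823 0.32731282 0.01330329] 0.03589121260651823 [ 2.81974996 -0.38237385  1.192531  ]
0.1 [-0.    -0.001 -0.057]
0.2 [ 0.005 -0.001 -0.115]
0.3 [ 0.016 -0.002 -0.171]
0.4 [ 0.033 -0.003 -0.226]
0.5 [ 0.055 -0.004 -0.279]
0.6 [ 0.082 -0.004 -0.33 ]
0.68 [ 0.107 -0.005 -0.368]
0.75 [ 0.132 -0.006 -0.4  ]
```

Emit:
{"name": "play_rows", "arguments": {"increments": [[0, 0, -0.03, 0, 41], [0, 0, -0.057, 0, 41], [0.002, 0, -0.085, 0, 41], [0.005, 0, -0.115, 0, 41], [0.01, 0, -0.143, 0, 41], [0.016, 0, -0.171, 0, 41], [0.016, 0, -0.171, 0, 41]]}}

```text
time_s: 27.4
position: [0.6, 0.3281, 0.0487]
tcp_rot: [[-0.998, 0.008, 0.057], [0.008, 1.0, -0.011], [-0.057, -0.01, -0.998]]
contact_force: [0.8, -0.7, -1.3]
width: 0.0352
```

```bash
python3 h.py;  python3 -c "
from h import *
s=snap('side');c=s['color'][150:260,250:370,::-1];cv2.imwrite('pics/s13c.png',cv2.resize(c,None,fx=5,fy=5))"
```

```text
at [0.6    0.3281 0.0487] yaw 179.55 w 0.0352 F [ 0.8 -0.7 -1.3] t 27.4
```

View pics/s13c.png

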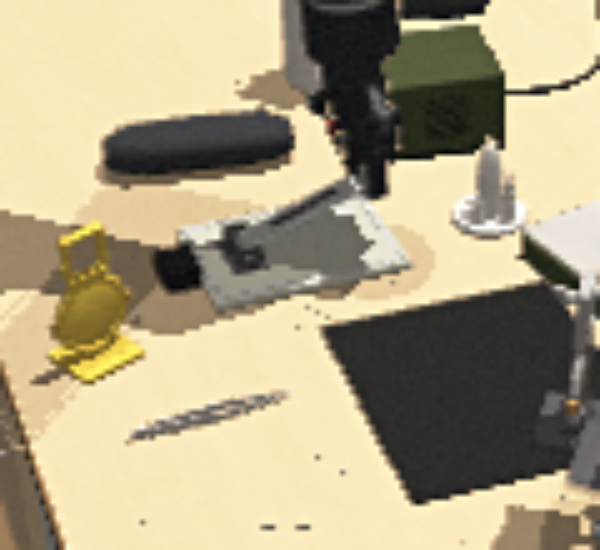

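The leg is opening and the board stays flat. Continuing the arc past 0.72.

```bash
python3 - <<'E'
from h import *
st=state();R=st['tcp_rot'];a0=.312
for a in [.4,.5,.6,.68,.74]:
    d=np.array([.115*(np.cos(a)-np.cos(a0)),0,.115*(np.sin(a)-np.sin(a0))]); print(a,np.round(R.T@d/.2,3))
E
```

```text
0.4 [ 0.015 -0.001 -0.048]
0.5 [ 0.037 -0.001 -0.101]
0.6 [ 0.064 -0.002 -0.152]
0.68 [ 0.089 -0.003 -0.19 ]
0.74 [ 0.11  -0.003 -0.218]
```

Emit:
{"name": "play_rows", "arguments": {"increments": [[0.015, 0, -0.048, 0, 41], [0.026, 0, -0.075, 0, 41], [0.037, 0, -0.101, 0, 41], [0.05, 0, -0.127, 0, 41], [0.064, 0, -0.152, 0, 41], [0.089, 0, -0.19, 0, 41], [0.11, 0, -0.218, 0, 41], [0.11, 0, -0.218, 0, 41]]}}

```text
time_s: 28.25
position: [0.5756, 0.3291, 0.092]
tcp_rot: [[-0.998, 0.008, 0.059], [0.007, 1.0, -0.009], [-0.059, -0.009, -0.998]]
contact_force: [1.3, -0.4, -4.3]
width: 0.0356
```

```bash
python3 h.py;  python3 -c "
from h import *
s=snap('side');c=s['color'][150:260,250:370,::-1];cv2.imwrite('pics/s14c.png',cv2.resize(c,None,fx=5,fy=5))"
```

```text
at [0.5756 0.3291 0.092 ] yaw 179.57 w 0.0356 F [ 1.3 -0.4 -4.3] t 28.2
```

View pics/s14c.png

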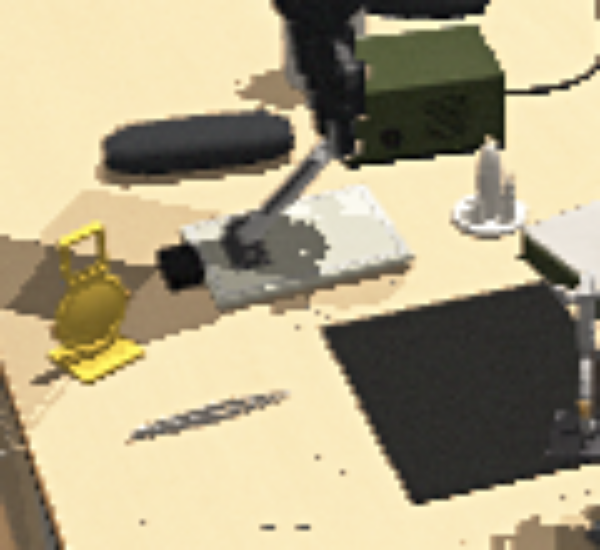

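The stop is reached (-4 N, board edge slightly raised). Lowering 3 mm and releasing.

Emit:
{"name": "play_rows", "arguments": {"increments": [[0, 0, 0.008, 0, 41], [0, 0, 0.013, 0, 41], [0, 0, 0.013, 0, 50], [0, 0, 0.013, 0, 60], [0, 0, 0.013, 0, 65], [0, 0, -0.1, 0, 65], [0, 0, -0.25, 0, 65], [0, 0, -0.25, 0, 65]]}}

```text
time_s: 29.1
position: [0.5746, 0.3306, 0.1473]
tcp_rot: [[-0.998, 0.008, 0.065], [0.007, 1.0, -0.005], [-0.065, -0.005, -0.998]]
contact_force: [-0.1, -0.3, 0.9]
width: 0.0558
```

```bash
python3 h.py "(.45,.327,.2,180)"; python3 - <<'E'
from h import *
np.set_printoptions(precision=4,suppress=True)
s=snap('side');c=s['color'][150:260,250:370,::-1];cv2.imwrite('pics/s15c.png',cv2.resize(c,None,fx=5,fy=5))
P=cloud(s);C=s['color']
m=(P[...,2]>.06)&(P[...,2]<.12)&(abs(P[...,0]-.58)<.04)&(abs(P[...,1]-.327)<.03)&(C.max(2)<90);print(m.sum(),P[m].mean(0),P[m].max(0))
m=(P[...,2]>.006)&(P[...,2]<.02)&(abs(P[...,0]-.534)<.1)&(abs(P[...,1]-.324)<.075)&(C.min(2)>90); print(cv2.minAreaRect(P[m][:,:2].astype(np.float32)),np.percentile(P[m][:,2],[5,50,95]))
E
```

```text
at [0.5746 0.3306 0.1473] yaw 179.57 w 0.0558 F [-0.1 -0.3  0.9] t 29.1
(0.45, 0.327, 0.2, 180) -> [ 0.604 -0.024 -0.304] spin -0.002 rows 2.7 
32 [0.5732 0.3226 0.0962] [0.5848 0.3415 0.1066]
((0.5302045941352844, 0.3232729434967041), (0.17280472815036774, 0.1366923302412033), 2.457831859588623) [0.0075 0.0105 0.0136]
```

View pics/s15c.png

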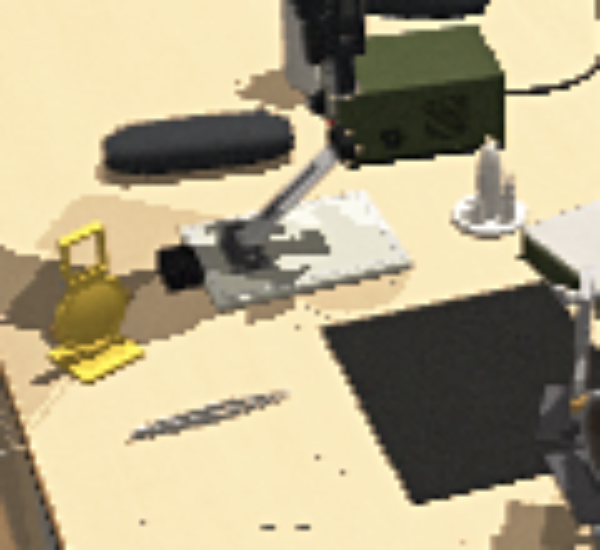

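Emit:
{"name": "play_rows", "arguments": {"increments": [[0, 0, -0.15, 0, 65], [0.15, 0, -0.28, 0, 65], [0.35, -0.01, -0.28, 0, 65], [0.55, -0.02, -0.28, 0, 65], [0.67, -0.02, -0.2, 0, 65], [0.67, -0.02, -0.15, 0, 65], [0.67, -0.02, -0.15, 0, 65]]}}

```text
time_s: 29.85
position: [0.4373, 0.3271, 0.1643]
tcp_rot: [[-0.998, 0.007, 0.06], [0.006, 1.0, -0.008], [-0.061, -0.008, -0.998]]
contact_force: [0.6, -0.0, -0.1]
width: 0.0557
```

```bash
python3 h.py; python3 - <<'E'
from h import *
np.set_printoptions(precision=4,suppress=True)
s=snap('wrist','w16'); print(state()['tcp_rot'])
P=cloud(s);C=s['color']
m=(P[...,2]>.015)&(P[...,2]<.03)&(abs(P[...,0]-.434)<.03)&(abs(P[...,1]-.327)<.04)&(C.max(2)<80)
print(m.sum(),cv2.minAreaRect(P[m][:,:2].astype(np.float32)),np.median(P[m][:,2]))
E
```

```text
at [0.4373 0.3271 0.1643] yaw 179.63 w 0.0557 F [ 0.6 -0.  -0.1] t 29.9
[[-0.9981  0.0077  0.0617]
 [ 0.0072  0.9999 -0.0077]
 [-0.0617 -0.0072 -0.9981]]
1254 ((0.43808478116989136, 0.3301076591014862), (0.038990311324596405, 0.030619964003562927), 88.93355560302734) 0.01846564601733225
```

View pics/w16.png

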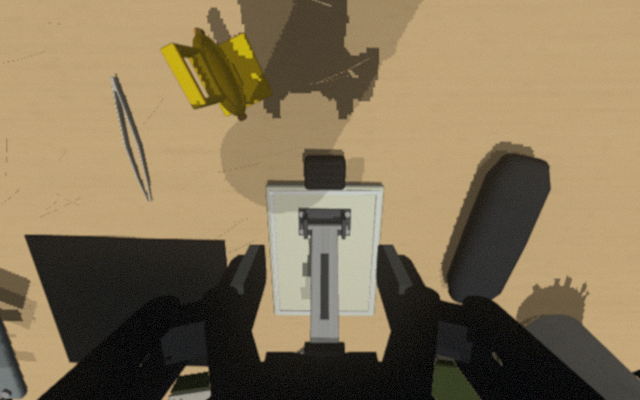

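The grip block is at (325,170), measured centre (.438,.3295). Descending onto it.

```bash
python3 h.py "(.439,.3293,.03,179.2)" "(.439,.3293,.003,179.2)"
```

```text
at [0.4381 0.3272 0.1655] yaw 179.58 w 0.0553 F [-0.6 -0.8  0.9] t 29.9
(0.439, 0.3293, 0.03, 179.2) -> [0.038 0.015 0.676] spin 0.002 rows 2.7 
(0.439, 0.3293, 0.003, 179.2) -> [0.046 0.016 0.811] spin 0.002 rows 3.2
```

Emit:
{"name": "play_rows", "arguments": {"increments": [[0.02, 0.01, 0.2, 0.002, 65], [0.03, 0.015, 0.4, 0.002, 65], [0.038, 0.015, 0.6, 0.002, 65], [0.042, 0.016, 0.72, 0.002, 65], [0.046, 0.016, 0.79, 0.002, 65], [0.046, 0.016, 0.81, 0.002, 65], [0.046, 0.016, 0.81, 0.002, 65]]}}

```text
time_s: 30.6
position: [0.4397, 0.3295, 0.0038]
tcp_rot: [[-0.998, 0.014, 0.062], [0.014, 1.0, -0.008], [-0.062, -0.007, -0.998]]
contact_force: [-0.7, 0.6, 0.1]
width: 0.0555
```

```bash
python3 h.py; python3 - <<'E'
from h import *
s=snap('wrist','w17')
s=snap('side');c=s['color'][150:260,250:370,::-1];cv2.imwrite('pics/s17c.png',cv2.resize(c,None,fx=5,fy=5))
E
```

```text
at [0.4397 0.3295 0.0038] yaw 179.2 w 0.0555 F [-0.7  0.6  0.1] t 30.6
```

View pics/w17.png

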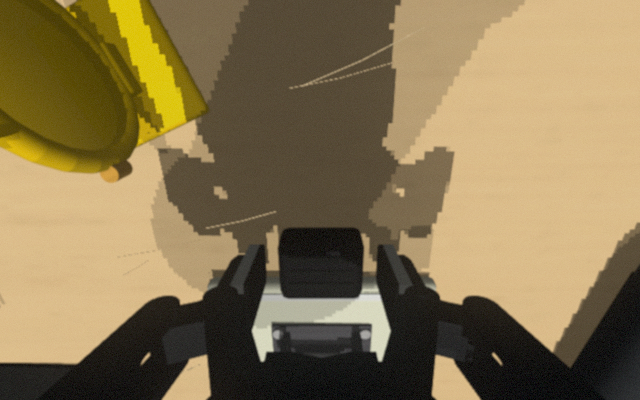

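View pics/s17c.png

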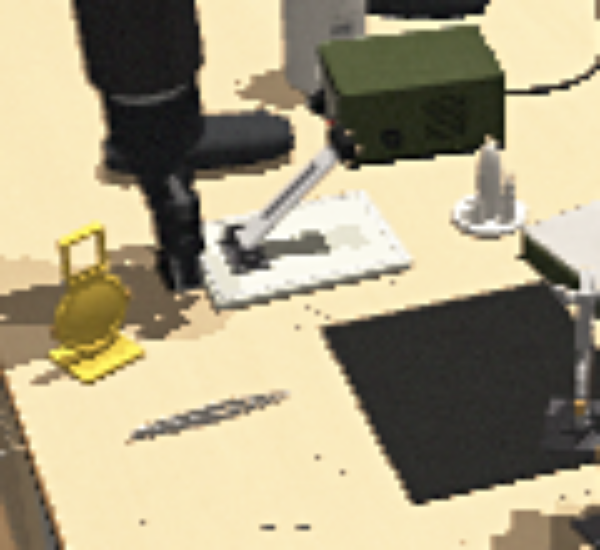

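Emit:
{"name": "play_rows", "arguments": {"increments": [[0.002, 0, 0.014, 0, 65], [0.002, 0, 0.014, 0, 52], [0.002, 0, 0.014, 0, 46], [0.002, 0, 0.014, 0, 45], [0.002, 0, 0.014, 0, 45]]}}

```text
time_s: 31.2
position: [0.4399, 0.3304, 0.0031]
tcp_rot: [[-0.998, 0.014, 0.064], [0.013, 1.0, -0.005], [-0.064, -0.004, -0.998]]
contact_force: [-2.0, -1.6, 6.9]
width: 0.0391
```

```bash
python3 h.py
```

```text
at [0.4399 0.3304 0.0031] yaw 179.23 w 0.0391 F [-2.  -1.6  6.9] t 31.2
```

Gripped at 39.1 mm. Lifting gradually, letting the bottom edge drag so the chart swings upright.

```bash
python3 h.py "(.44,.3304,.04,None)" "(.448,.3304,.08,None)" "(.455,.3304,.11,None)"
```

```text
at [0.4399 0.3304 0.0031] yaw 179.23 w 0.0391 F [-2.  -1.6  6.9] t 31.2
(0.44, 0.3304, 0.04, None) -> [-0.012 -0.001 -0.184] spin 0 rows 0.7 
(0.448, 0.3304, 0.08, None) -> [-0.065 -0.001 -0.381] spin 0 rows 1.5 
(0.455, 0.3304, 0.11, None) -> [-0.11  -0.001 -0.528] spin 0 rows 2.2
```

Emit:
{"name": "play_rows", "arguments": {"increments": [[-0.005, 0, -0.06, 0, 45], [-0.008, 0, -0.12, 0, 45], [-0.012, 0, -0.184, 0, 45], [-0.03, 0, -0.25, 0, 45], [-0.048, 0, -0.32, 0, 45], [-0.065, 0, -0.381, 0, 45], [-0.065, 0, -0.381, 0, 45]]}}

```text
time_s: 31.9
position: [0.4493, 0.3316, 0.0829]
tcp_rot: [[-0.998, 0.014, 0.067], [0.014, 1.0, -0.002], [-0.067, -0.001, -0.998]]
contact_force: [-0.3, 0.5, -4.5]
width: 0.0389
```

```bash
python3 h.py; python3 - <<'E'
from h import *
s=snap('side');c=s['color'][130:260,240:370,::-1];cv2.imwrite('pics/s18c.png',cv2.resize(c,None,fx=4.5,fy=4.5))
E
```

```text
at [0.4493 0.3316 0.0829] yaw 179.21 w 0.0389 F [-0.3  0.5 -4.5] t 31.9
```

View pics/s18c.png

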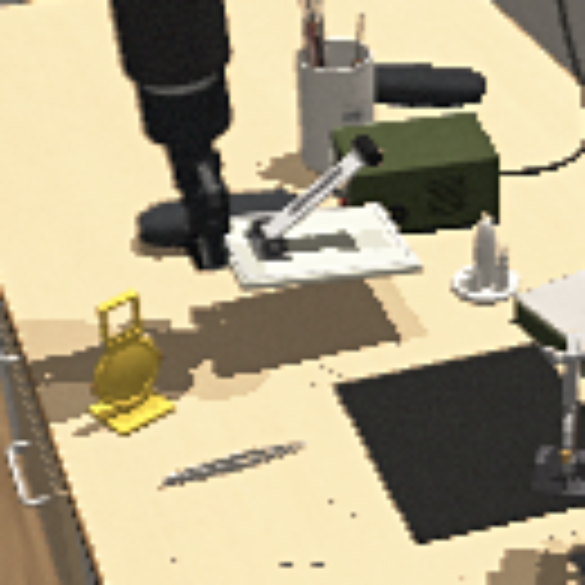

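The 60 N grip holds the chart rigidly level, so it doesn't swing. Lowering near the bench, then easing the opening in small steps so it swings with little drop.

Emit:
{"name": "play_rows", "arguments": {"increments": [[0, 0, 0.08, 0, 45], [0, 0, 0.16, 0, 45], [0, 0, 0.2, 0, 45], [0, 0, 0.2, 0, 45.5], [0, 0, 0.2, 0, 45.8], [0, 0, 0.2, 0, 46], [0, 0, 0.2, 0, 46]]}}

```text
time_s: 32.65
position: [0.4515, 0.3314, 0.0423]
tcp_rot: [[-0.998, 0.014, 0.066], [0.014, 1.0, -0.002], [-0.067, -0.002, -0.998]]
contact_force: [-0.8, -0.2, -2.3]
width: 0.0394
```

```bash
python3 h.py; cat > sc.py <<'E'
from h import *
f=sys.argv[1]
s=snap('side');c=s['color'][130:260,240:370,::-1];cv2.imwrite(f'pics/{f}.png',cv2.resize(c,None,fx=4.5,fy=4.5))
E
python3 sc.py s19c
```

```text
at [0.4515 0.3314 0.0423] yaw 179.2 w 0.0394 F [-0.8 -0.2 -2.3] t 32.6
```

View pics/s19c.png

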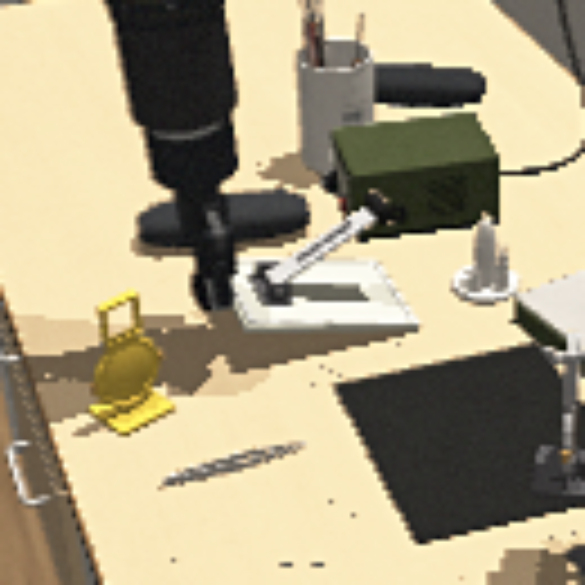

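It swung at 46 %: the bottom edge now rests on the bench. Lifting slowly with this light grip.

Emit:
{"name": "play_rows", "arguments": {"increments": [[0, 0, -0.04, 0, 46], [0, 0, -0.08, 0, 46], [0, 0, -0.12, 0, 46], [0, 0, -0.16, 0, 46], [0, 0, -0.2, 0, 46], [0, 0, -0.24, 0, 46], [0, 0, -0.28, 0, 46]]}}

```text
time_s: 33.4
position: [0.4477, 0.3315, 0.0987]
tcp_rot: [[-0.998, 0.014, 0.066], [0.014, 1.0, -0.002], [-0.066, -0.002, -0.998]]
contact_force: [-0.7, -1.1, -4.2]
width: 0.0392
```

```bash
python3 h.py; python3 sc.py s20c
```

```text
at [0.4477 0.3315 0.0987] yaw 179.21 w 0.0392 F [-0.7 -1.1 -4.2] t 33.4
```

View pics/s20c.png

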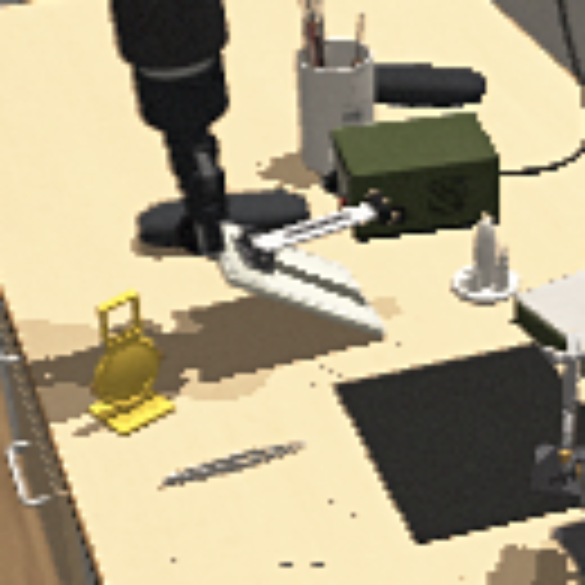

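Emit:
{"name": "play_rows", "arguments": {"increments": [[0, 0, -0.04, 0, 46], [0, 0, -0.08, 0, 46], [0, 0, -0.12, 0, 46], [0, 0, -0.16, 0, 46], [0, 0, -0.2, 0, 46], [0, 0, -0.24, 0, 46], [0, 0, -0.28, 0, 46], [0, 0, -0.32, 0, 46]]}}

```text
time_s: 34.25
position: [0.4438, 0.332, 0.165]
tcp_rot: [[-0.998, 0.014, 0.068], [0.014, 1.0, -0.001], [-0.068, -0.0, -0.998]]
contact_force: [-0.8, -0.2, -3.6]
width: 0.0397
```

```bash
python3 h.py; python3 sc.py s21c
```

```text
at [0.4438 0.332  0.165 ] yaw 179.21 w 0.0397 F [-0.8 -0.2 -3.6] t 34.2
```

View pics/s21c.png

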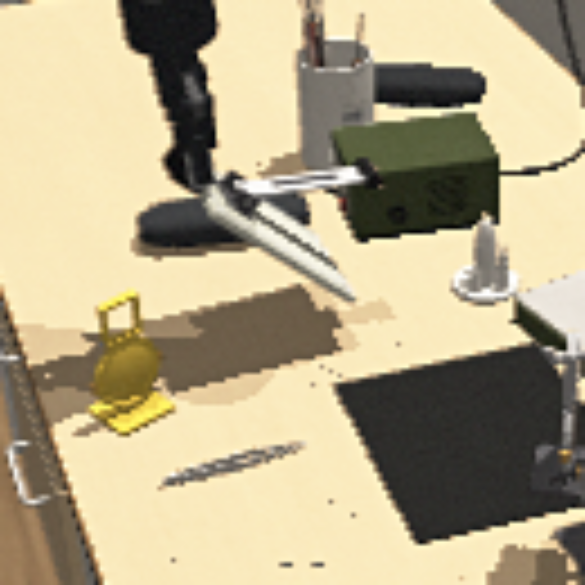

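The chart hangs at about 45° with the bottom clear. Carrying it across to the mat.

Emit:
{"name": "play_rows", "arguments": {"increments": [[0, -0.05, -0.06, 0, 46], [0, -0.15, -0.1, 0, 46], [0, -0.3, -0.1, 0, 46], [0, -0.45, -0.1, 0, 46], [0, -0.6, -0.1, 0, 46], [0, -0.75, -0.1, 0, 46], [0, -0.85, -0.1, 0, 46], [0, -0.85, -0.1, 0, 46]]}}

```text
time_s: 35.1
position: [0.4405, 0.16, 0.1876]
tcp_rot: [[-0.997, 0.016, 0.071], [0.016, 1.0, 0.001], [-0.071, 0.002, -0.997]]
contact_force: [-0.2, 0.5, -3.0]
width: 0.0392
```

```bash
python3 h.py "(.442,.104,.185,179)"; python3 sc.py s22c
```

```text
at [0.4405 0.16   0.1876] yaw 179.07 w 0.0392 F [-0.2  0.5 -3. ] t 35.1
(0.442, 0.104, 0.185, 179) -> [-0.011 -0.28   0.013] spin 0.0 rows 1.1
```

View pics/s22c.png

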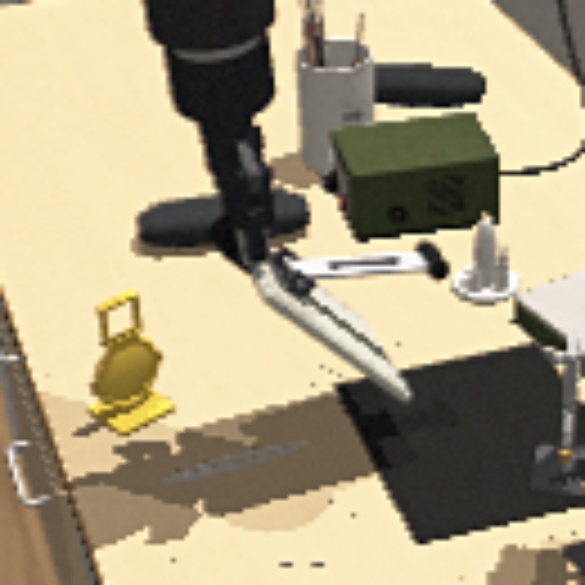

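Emit:
{"name": "play_rows", "arguments": {"increments": [[0, -0.07, 0, 0, 46], [0, -0.14, 0, 0, 46], [0, -0.21, 0, 0, 46], [0, -0.27, 0, 0, 46], [0, -0.28, 0, 0, 46], [0, -0.28, 0, 0, 46]]}}

```text
time_s: 35.75
position: [0.4398, 0.1046, 0.1873]
tcp_rot: [[-0.997, 0.017, 0.071], [0.017, 1.0, 0.001], [-0.071, 0.003, -0.997]]
contact_force: [0.1, 0.3, -4.6]
width: 0.0391
```

```bash
python3 h.py; cat > ch.py <<'E'
from h import *
np.set_printoptions(precision=4,suppress=True)
s=snap('side');P=cloud(s);C=s['color'].astype(int)
x0,y0=eval(sys.argv[1])
m=(P[...,2]>.015)&(P[...,2]<.24)&(abs(P[...,0]-x0)<.13)&(abs(P[...,1]-y0)<.08)&(C.min(2)>110)
Q=P[m]; print(m.sum(),Q.min(0),Q.max(0))
# right side edge strip of board: plane fit via SVD
c=np.median(Q,0); q=Q[np.linalg.norm(Q-c,axis=1)<.1]
for _ in range(4):
    c=q.mean(0); U,S,V=np.linalg.svd(q-c,full_matrices=False); n=V[2]; d=abs((q-c)@n); q=q[d<max(.003,np.percentile(d,85))]
print('n',n,'lowest',Q[Q[:,2].argsort()[:5]].mean(0))
E
python3 ch.py .5,.104; python3 sc.py s23c
```

```text
at [0.4398 0.1046 0.1873] yaw 179.04 w 0.0391 F [ 0.1  0.3 -4.6] t 35.8
377 [0.4142 0.0393 0.0656] [0.5941 0.1619 0.2112]
n [-0.6697  0.423  -0.6103] lowest [0.5436 0.0688 0.0661]
```

View pics/s23c.png

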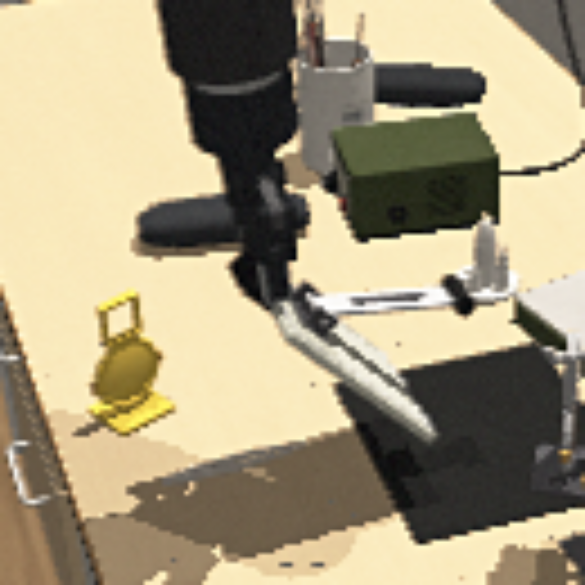

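```bash
python3 - <<'E'
from h import *
np.set_printoptions(precision=4,suppress=True)
s=load('side');P=cloud(s)
for u,v in [(336,227),(335,226),(334,225),(333,222),(330,222),(337,226),(302,201),(303,203),(306,204)]: print(u,v,P[v,u],s['color'][v,u])
E
python3 -c "
from h import *
snap('wrist','w18')"
```

```text
336 227 [0.5421 0.0402 0.0655] [86 86 76]
335 226 [0.5402 0.0446 0.0672] [158 153 139]
334 225 [0.5376 0.0472 0.0704] [189 186 165]
333 222 [0.5419 0.0677 0.0678] [243 240 229]
330 222 [0.5226 0.0455 0.0886] [198 193 173]
337 226 [0.5754 0.1153 0.0074] [74 73 66]
302 201 [0.436  0.0675 0.1818] [186 184 164]
303 203 [0.4345 0.0515 0.1843] [180 177 160]
306 204 [0.444  0.051  0.1784] [198 195 180]
```

View pics/w18.png

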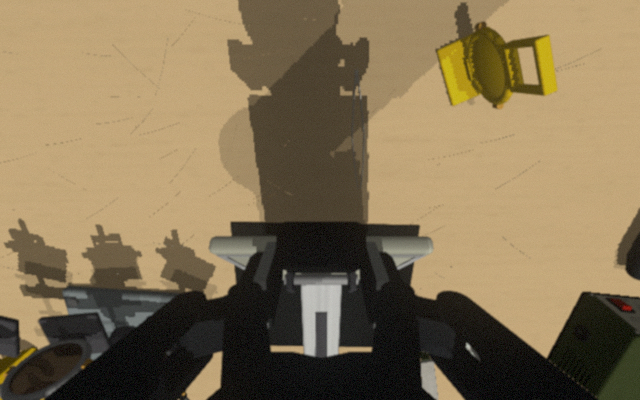

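The board is at about 48°, bottom edge at x≈.543, z≈.065. Shifting +20 mm and lowering onto the mat.

```bash
python3 h.py "(.461,.1035,.132,179)"
```

```text
at [0.4398 0.1054 0.1871] yaw 179.11 w 0.0395 F [ 0.8  0.6 -3.7] t 35.9
(0.461, 0.1035, 0.132, 179) -> [-0.086 -0.008  0.283] spin 0.001 rows 1.2
```

Emit:
{"name": "play_rows", "arguments": {"increments": [[-0.03, -0.005, 0.05, 0, 46], [-0.06, -0.008, 0.11, 0, 46], [-0.086, -0.008, 0.17, 0, 46], [-0.086, -0.008, 0.22, 0, 46], [-0.086, -0.008, 0.26, 0, 46], [-0.086, -0.008, 0.28, 0, 46], [-0.086, -0.008, 0.28, 0, 46]]}}

```text
time_s: 36.6
position: [0.4614, 0.1033, 0.134]
tcp_rot: [[-0.997, 0.015, 0.073], [0.015, 1.0, 0.001], [-0.073, 0.002, -0.997]]
contact_force: [-2.0, -1.3, 2.2]
width: 0.0397
```

```bash
python3 h.py;  python3 ch.py .52,.104; python3 sc.py s24c
```

```text
at [0.4614 0.1033 0.134 ] yaw 179.12 w 0.0397 F [-2.  -1.3  2.2] t 36.6
367 [0.4341 0.0403 0.0162] [0.6187 0.1608 0.2398]
n [-0.638   0.505  -0.5814] lowest [0.5658 0.1194 0.0171]
```

View pics/s24c.png

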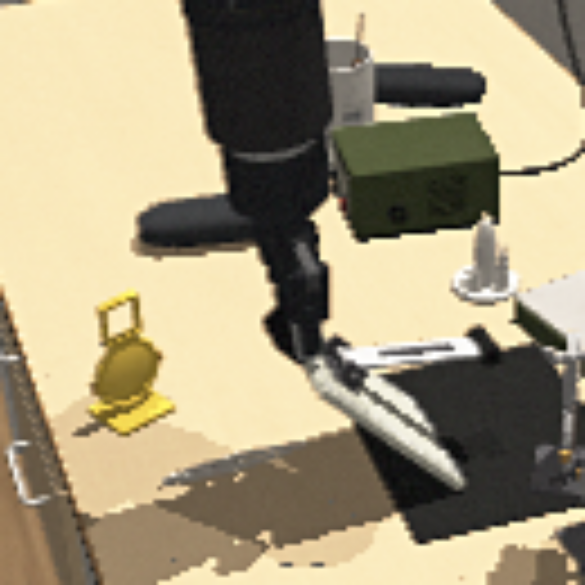

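The bottom edge is on the mat. Rotating the chart up about it, towards 71°.

```bash
python3 h.py "(.4766,.1033,.145,None)" "(.4929,.1033,.1543,None)" "(.5101,.1033,.1618,None)" "(.5245,.1033,.1663,None)"
```

```text
at [0.4613 0.1033 0.1339] yaw 179.11 w 0.0392 F [-4.2 -1.8  3.8] t 36.7
(0.4766, 0.1033, 0.145, None) -> [-0.08   0.001 -0.05 ] spin 0 rows 0.4 
(0.4929, 0.1033, 0.1543, None) -> [-0.165  0.003 -0.09 ] spin 0 rows 0.8 
(0.5101, 0.1033, 0.1618, None) -> [-0.254  0.004 -0.121] spin 0 rows 1.1 
(0.5245, 0.1033, 0.1663, None) -> [-0.327  0.005 -0.139] spin 0 rows 1.4
```

Emit:
{"name": "play_rows", "arguments": {"increments": [[-0.04, 0, -0.026, 0, 46], [-0.08, 0, -0.05, 0, 46], [-0.122, 0.001, -0.071, 0, 46], [-0.165, 0.002, -0.09, 0, 46], [-0.21, 0.003, -0.107, 0, 46], [-0.254, 0.004, -0.121, 0, 46], [-0.29, 0.005, -0.13, 0, 46], [-0.29, 0.005, -0.13, 0, 46]]}}

```text
time_s: 37.5
position: [0.5181, 0.1033, 0.164]
tcp_rot: [[-0.997, 0.016, 0.073], [0.016, 1.0, 0.001], [-0.073, 0.002, -0.997]]
contact_force: [-0.7, 0.2, -4.5]
width: 0.0395
```

```bash
python3 h.py;  python3 ch.py .55,.104; python3 sc.py s25c
```

```text
at [0.5181 0.1033 0.164 ] yaw 179.08 w 0.0395 F [-0.7  0.2 -4.5] t 37.5
310 [0.4903 0.0417 0.0382] [0.6573 0.1578 0.2256]
n [-0.5898  0.5724 -0.5697] lowest [0.6201 0.095  0.0404]
```

View pics/s25c.png

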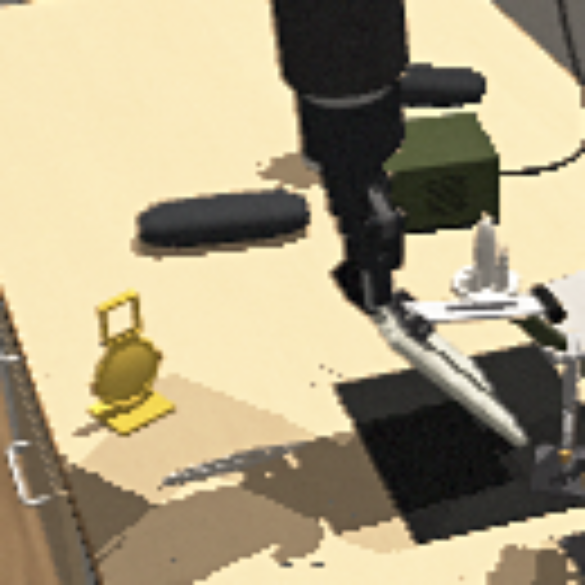

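It didn't rotate, it only lifted: the torsional friction still balances. Geometry note: the final lean has the top *behind* the bottom edge, so it must go past upright. At this height a swing is limited to ~68°, so I can ease the grip safely here.

Emit:
{"name": "play_rows", "arguments": {"increments": [[0, 0, 0, 0, 46.2], [0, 0, 0, 0, 46.2], [0, 0, 0, 0, 46.4], [0, 0, 0, 0, 46.4], [0, 0, 0, 0, 46.4]]}}

```text
time_s: 38.1
position: [0.5171, 0.1033, 0.164]
tcp_rot: [[-0.997, 0.016, 0.072], [0.016, 1.0, 0.001], [-0.072, 0.002, -0.997]]
contact_force: [0.2, 0.5, -4.7]
width: 0.0393
```

```bash
python3 h.py;  python3 ch.py .57,.104; python3 sc.py s26c
```

```text
at [0.5171 0.1033 0.164 ] yaw 179.1 w 0.0393 F [ 0.2  0.5 -4.7] t 38.1
132 [0.4998 0.0431 0.0194] [0.6313 0.159  0.2164]
n [-0.4639  0.099  -0.8803] lowest [0.5586 0.0466 0.0326]
```

View pics/s26c.png

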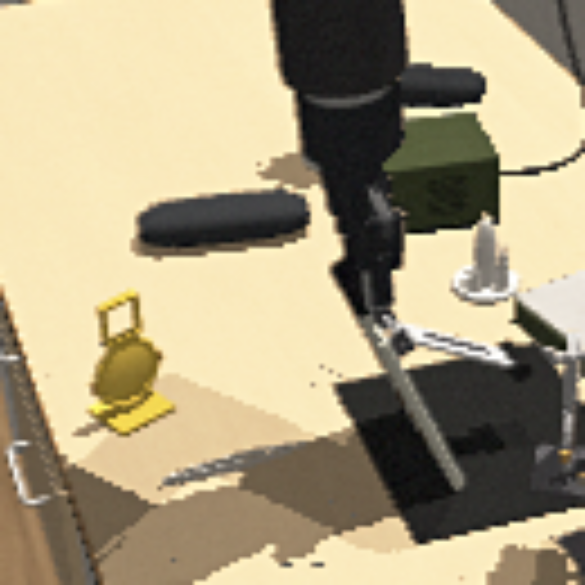

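It swung to about 70° and is still held. Raising slightly to let it swing further.

Emit:
{"name": "play_rows", "arguments": {"increments": [[0, 0, -0.04, 0, 46.4], [0, 0, -0.08, 0, 46.4], [0, 0, -0.11, 0, 46.4], [0, 0, -0.11, 0, 46.5], [0, 0, -0.11, 0, 46.5], [0, 0, -0.11, 0, 46.5]]}}

```text
time_s: 38.8
position: [0.5155, 0.1033, 0.1854]
tcp_rot: [[-0.997, 0.016, 0.072], [0.016, 1.0, 0.001], [-0.072, 0.002, -0.997]]
contact_force: [-1.0, -0.1, -5.9]
width: 0.0399
```

```bash
python3 h.py;  python3 ch.py .55,.104; python3 sc.py s27c
```

```text
at [0.5155 0.1033 0.1854] yaw 179.1 w 0.0399 F [-1.  -0.1 -5.9] t 38.8
135 [0.4954 0.0402 0.0319] [0.6237 0.1623 0.2334]
n [ 0.5209 -0.0456  0.8524] lowest [0.5521 0.0434 0.0412]
```

View pics/s27c.png

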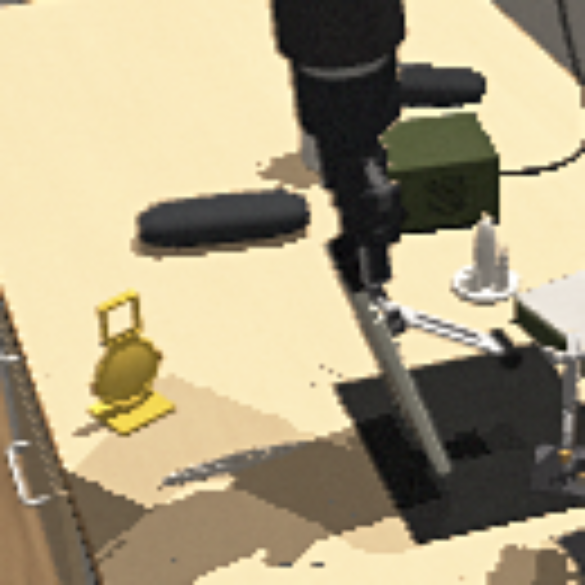

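Lowering until the bottom edge touches the mat.

```bash
python3 h.py "(.5245,.1033,.166,179)"
```

```text
at [0.5154 0.1033 0.1854] yaw 179.1 w 0.0394 F [-0.2  0.8 -4.2] t 38.9
(0.5245, 0.1033, 0.166, 179) -> [-0.038  0.001  0.1  ] spin 0.001 rows 0.4
```

Emit:
{"name": "play_rows", "arguments": {"increments": [[-0.02, 0, 0.03, 0, 46.4], [-0.038, 0, 0.06, 0, 46.4], [-0.038, 0, 0.08, 0, 46.4], [-0.038, 0, 0.1, 0, 46.4], [-0.038, 0, 0.105, 0, 46.4], [-0.038, 0, 0.105, 0, 46.4]]}}

```text
time_s: 39.5
position: [0.526, 0.1031, 0.1684]
tcp_rot: [[-0.997, 0.015, 0.077], [0.015, 1.0, 0.001], [-0.077, 0.002, -0.997]]
contact_force: [-2.2, -0.7, 7.7]
width: 0.0398
```

```bash
python3 h.py "(.545,.1033,.170,179)" "(.57,.1033,.172,None)";  python3 ch.py .55,.104; python3 sc.py s28c
```

```text
at [0.526  0.1031 0.1684] yaw 179.11 w 0.0398 F [-2.2 -0.7  7.7] t 39.5
(0.545, 0.1033, 0.17, 179) -> [-0.095  0.003 -0.   ] spin 0.001 rows 0.4 
(0.57, 0.1033, 0.172, None) -> [-0.221  0.005 -0.001] spin 0 rows 0.9 
113 [0.5028 0.0406 0.0192] [0.6275 0.1631 0.1982]
n [ 0.5626 -0.1327  0.816 ] lowest [0.5465 0.0661 0.0431]
```

View pics/s28c.png

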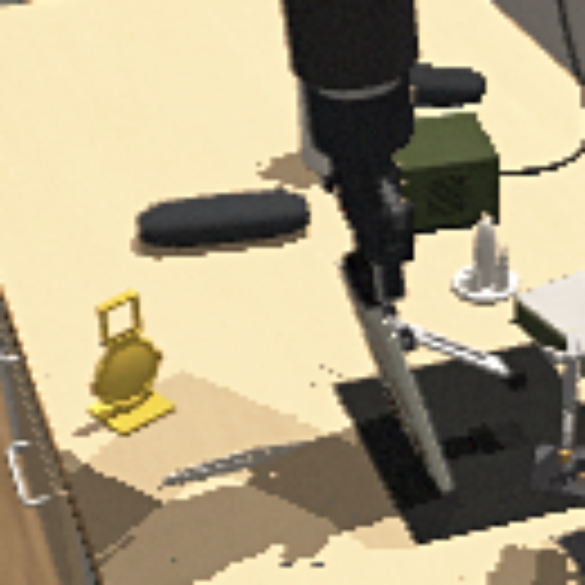

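Contact (Fz +7.7 N). Now moving back (+x) about the bottom edge.

Emit:
{"name": "play_rows", "arguments": {"increments": [[-0.03, 0, -0.003, 0, 46.4], [-0.06, 0, -0.006, 0, 46.4], [-0.1, 0, -0.009, 0, 46.4], [-0.14, 0, -0.01, 0, 46.4], [-0.18, 0, -0.01, 0, 46.4], [-0.22, 0, -0.01, 0, 46.4], [-0.22, 0, -0.01, 0, 46.4]]}}

```text
time_s: 40.3
position: [0.5705, 0.1022, 0.1733]
tcp_rot: [[-0.997, 0.016, 0.077], [0.016, 1.0, 0.001], [-0.077, 0.002, -0.997]]
contact_force: [-0.6, -0.9, -4.4]
width: 0.0398
```

```bash
python3 h.py ;  python3 ch.py .57,.104; python3 sc.py s29c
```

```text
at [0.5705 0.1022 0.1733] yaw 179.07 w 0.0398 F [-0.6 -0.9 -4.4] t 40.3
101 [0.5454 0.0423 0.025 ] [0.6706 0.1635 0.2389]
n [-0.6206 -0.0803 -0.78  ] lowest [0.5844 0.0888 0.0469]
```

View pics/s29c.png

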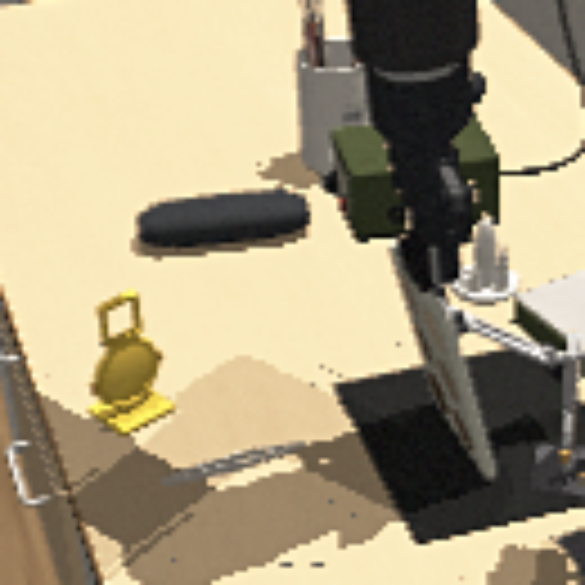

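Only a few degrees gained, because the edge lifted off again. Moving back, lowering with more preload and dragging without rising.

```bash
python3 h.py "(.526,.1033,.176,None)" "(.526,.1033,.170,None)" "(.526,.1033,.166,None)"
```

```text
at [0.5697 0.1022 0.1734] yaw 179.09 w 0.0395 F [ 0.4 -0.4 -3.8] t 40.4
(0.526, 0.1033, 0.176, None) -> [ 0.217  0.002 -0.03 ] spin 0 rows 0.9 
(0.526, 0.1033, 0.17, None) -> [0.219 0.002 0.   ] spin 0 rows 0.9 
(0.526, 0.1033, 0.166, None) -> [0.221 0.002 0.02 ] spin 0 rows 0.9
```

Emit:
{"name": "play_rows", "arguments": {"increments": [[0.07, 0, -0.02, 0, 46.4], [0.14, 0.002, -0.03, 0, 46.4], [0.217, 0.002, -0.03, 0, 46.4], [0.217, 0.002, -0.015, 0, 46.4], [0.219, 0.002, 0, 0, 46.4], [0.22, 0.002, 0.015, 0, 46.4], [0.22, 0.002, 0.015, 0, 46.4]]}}

```text
time_s: 41.1
position: [0.5287, 0.1038, 0.1717]
tcp_rot: [[-0.996, 0.015, 0.085], [0.015, 1.0, 0.003], [-0.085, 0.004, -0.996]]
contact_force: [-0.3, 1.1, 9.7]
width: 0.0397
```

```bash
python3 h.py
```

```text
at [0.5287 0.1038 0.1717] yaw 179.11 w 0.0397 F [-0.3  1.1  9.7] t 41.1
```

Emit:
{"name": "play_rows", "arguments": {"increments": [[-0.03, 0, 0.003, 0, 46.4], [-0.06, 0, 0.006, 0, 46.4], [-0.09, 0, 0.008, 0, 46.4], [-0.125, 0, 0.01, 0, 46.4], [-0.125, 0, 0.01, 0, 46.4]]}}

```text
time_s: 41.6
position: [0.5547, 0.1034, 0.1718]
tcp_rot: [[-0.996, 0.016, 0.085], [0.016, 1.0, 0.002], [-0.085, 0.004, -0.996]]
contact_force: [-1.0, 1.4, 0.8]
width: 0.04
```

```bash
python3 h.py;  python3 sc.py s30c
```

```text
at [0.5547 0.1034 0.1718] yaw 179.08 w 0.04 F [-1.   1.4  0.8] t 41.6
```

View pics/s30c.png

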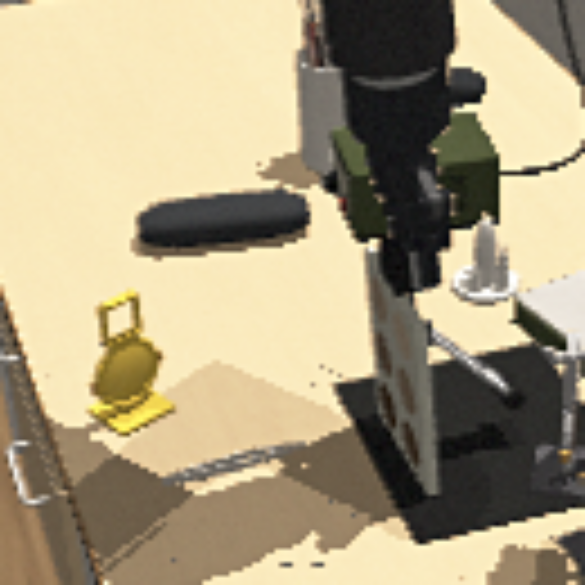

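It is upright now, bottom edge on the mat, with the tint patches visible on the front. Leaning it back onto the foot.

```bash
python3 h.py "(.575,.1034,.171,None)" "(.595,.1034,.168,None)" "(.612,.1034,.163,None)"
```

```text
at [0.5544 0.1034 0.1718] yaw 179.09 w 0.0398 F [-0.3  1.6  1.6] t 41.6
(0.575, 0.1034, 0.171, None) -> [-0.102  0.002  0.013] spin 0 rows 0.4 
(0.595, 0.1034, 0.168, None) -> [-0.201  0.003  0.036] spin 0 rows 0.8 
(0.612, 0.1034, 0.163, None) -> [-0.283  0.004  0.069] spin 0 rows 1.2
```

Emit:
{"name": "play_rows", "arguments": {"increments": [[-0.035, 0, 0.004, 0, 46.4], [-0.07, 0, 0.008, 0, 46.4], [-0.102, 0.002, 0.013, 0, 46.4], [-0.135, 0.002, 0.02, 0, 46.4], [-0.17, 0.003, 0.028, 0, 46.4], [-0.2, 0.003, 0.036, 0, 46.4], [-0.2, 0.003, 0.036, 0, 46.4]]}}

```text
time_s: 42.35
position: [0.5954, 0.1031, 0.1675]
tcp_rot: [[-0.996, 0.016, 0.084], [0.016, 1.0, 0.002], [-0.084, 0.003, -0.996]]
contact_force: [-0.5, -0.7, -1.6]
width: 0.0395
```

```bash
python3 h.py;  python3 sc.py s31c
```

```text
at [0.5954 0.1031 0.1675] yaw 179.06 w 0.0395 F [-0.5 -0.7 -1.6] t 42.4
```

View pics/s31c.png

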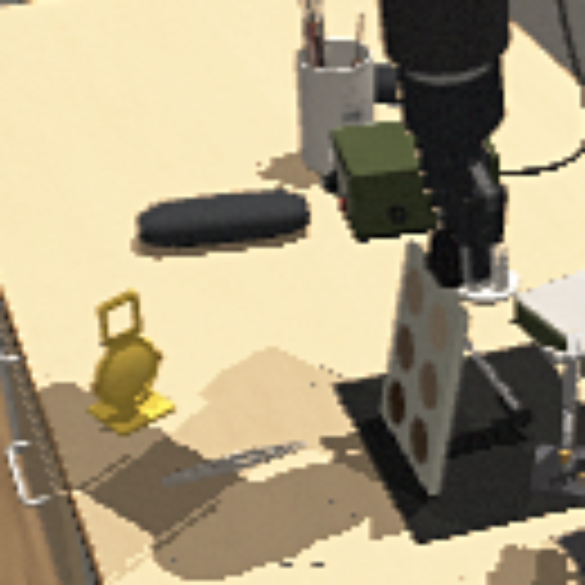

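```bash
python3 h.py "(.605,.1031,.164,None)" "(.614,.1031,.160,None)"
```

```text
at [0.595  0.1032 0.1676] yaw 179.07 w 0.0398 F [-1.1  0.1 -2.6] t 42.4
(0.605, 0.1031, 0.164, None) -> [-0.048  0.     0.022] spin 0 rows 0.2 
(0.614, 0.1031, 0.16, None) -> [-0.091  0.001  0.046] spin 0 rows 0.4
```

Emit:
{"name": "play_rows", "arguments": {"increments": [[-0.025, 0, 0.011, 0, 46.4], [-0.048, 0, 0.022, 0, 46.4], [-0.07, 0, 0.034, 0, 46.4], [-0.091, 0, 0.046, 0, 46.4], [-0.091, 0, 0.05, 0, 46.4]]}}

```text
time_s: 42.9
position: [0.6161, 0.1029, 0.1615]
tcp_rot: [[-0.996, 0.016, 0.09], [0.016, 1.0, 0.002], [-0.09, 0.004, -0.996]]
contact_force: [1.8, -0.6, 8.1]
width: 0.0399
```

```bash
python3 h.py;  python3 sc.py s32c; python3 -c "
from h import *
snap('wrist','w19')"
```

```text
at [0.6161 0.1029 0.1615] yaw 179.07 w 0.0399 F [ 1.8 -0.6  8.1] t 42.9
```

View pics/s32c.png

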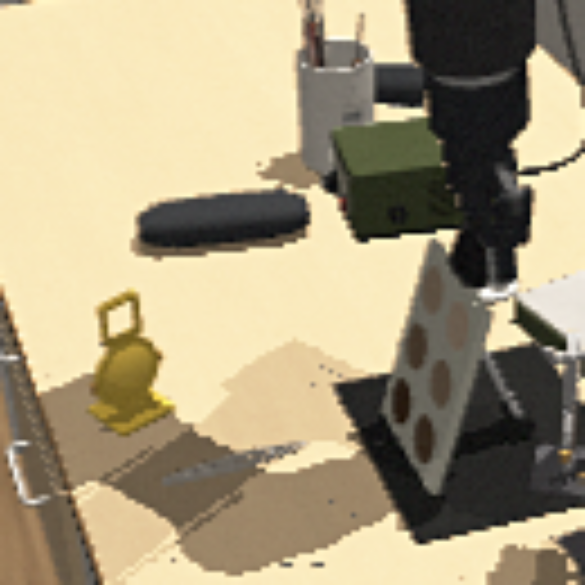

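View pics/w19.png

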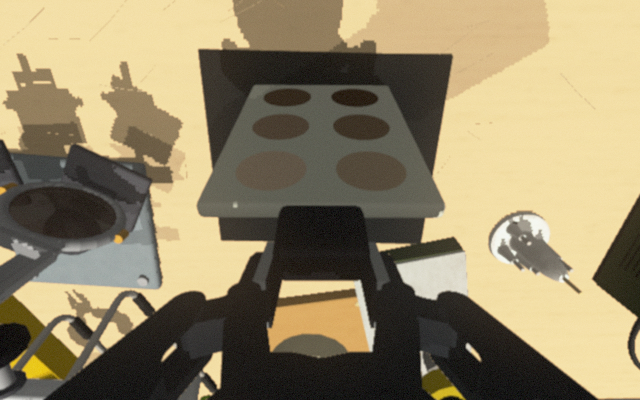

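The foot touches the mat (Fz +8 N); the chart stands with its face to the front. Checking the position before release.

```bash
python3 - <<'E'
from h import *
np.set_printoptions(precision=4,suppress=True)
s=load('wrist')
for n,(u,v),h in [('BL',(257,86),.003),('BR',(384,86),.003),('matL',(199,50),.003),('matR',(452,56),.003)]: print(n,ray(s,u,v,h))
c=s['color'].astype(int); P=cloud(s)
m=(P[...,2]>.02)&(P[...,2]<.2)&(P[...,0]<.66)&(P[...,0]>.5)&(abs(P[...,1]-.104)<.058)&(np.arange(400)[:,None]<200)
Q=P[m]; C=Q.mean(0); V=np.linalg.svd(Q-C,full_matrices=False)[2]; n=V[2]*np.sign(-V[2][0]); print('normal',n,'lean',np.arcsin(n[2]),'yaw deg',np.degrees(np.arctan2(-n[1],-n[0])), len(Q))
# bottom edge on plane at z=.003
for y in (.045,.16): print(y, C[0]-(n[1]*(y-C[1])+n[2]*(.003-C[2]))/n[0])
E
```

```text
BL [0.5427 0.0489 0.003 ]
BR [0.5445 0.1616 0.003 ]
matL [0.513  0.0024 0.003 ]
matR [0.5211 0.2184 0.003 ]
normal [-0.9623  0.0208  0.271 ] lean 0.2744576133353621 yaw deg -1.237762803671338 20712
0.045 0.5395398320505694
0.16 0.5420245677698614
```

Bottom edge is at x≈.542, a bit far forward on the mat (.516–.706). Re-gripping firmly to lift 12 mm and shift 24 mm back.

```bash
python3 h.py "(.616,.1025,.175,None)" "(.640,.1015,.175,None)" "(.640,.1015,.163,None)"
```

```text
at [0.6159 0.1029 0.1616] yaw 179.07 w 0.0395 F [2.3 0.1 6. ] t 43.0
(0.616, 0.1025, 0.175, None) -> [-0.007 -0.002 -0.067] spin 0 rows 0.3 
(0.64, 0.1015, 0.175, None) -> [-0.126 -0.005 -0.056] spin 0 rows 0.6 
(0.64, 0.1015, 0.163, None) -> [-0.121 -0.005  0.004] spin 0 rows 0.5
```

Emit:
{"name": "play_rows", "arguments": {"increments": [[0, 0, 0, 0, 44], [0, 0, 0, 0, 44], [-0.004, 0, -0.035, 0, 44], [-0.007, 0, -0.067, 0, 44], [-0.05, -0.003, -0.063, 0, 44], [-0.09, -0.005, -0.06, 0, 44], [-0.126, -0.005, -0.056, 0, 44], [-0.126, -0.005, -0.056, 0, 44]]}}

```text
time_s: 43.8
position: [0.6406, 0.1013, 0.1738]
tcp_rot: [[-0.996, 0.017, 0.088], [0.017, 1.0, 0.002], [-0.088, 0.003, -0.996]]
contact_force: [-0.7, 0.0, -4.4]
width: 0.0386
```

```bash
python3 h.py "(.640,.1015,.163,None)";  python3 sc.py s33c
```

```text
at [0.6406 0.1013 0.1738] yaw 179.03 w 0.0386 F [-0.7  0.  -4.4] t 43.8
(0.64, 0.1015, 0.163, None) -> [0.008 0.001 0.054] spin 0 rows 0.2
```

View pics/s33c.png

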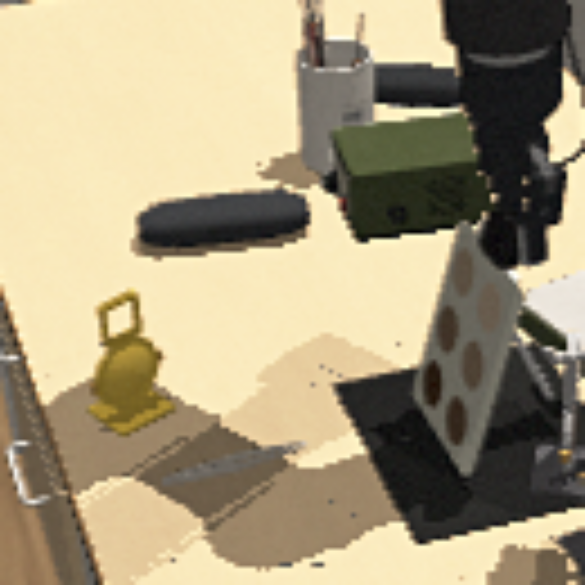

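Emit:
{"name": "play_rows", "arguments": {"increments": [[0.003, 0, 0.02, 0, 44], [0.005, 0, 0.035, 0, 44], [0.006, 0, 0.046, 0, 44], [0.008, 0, 0.052, 0, 44], [0.008, 0, 0.052, 0, 44]]}}

```text
time_s: 44.35
position: [0.6393, 0.1013, 0.1632]
tcp_rot: [[-0.996, 0.016, 0.088], [0.017, 1.0, 0.002], [-0.088, 0.003, -0.996]]
contact_force: [-1.1, 0.2, -4.1]
width: 0.0388
```

```bash
python3 h.py;  python3 sc.py s34c
```

```text
at [0.6393 0.1013 0.1632] yaw 179.05 w 0.0388 F [-1.1  0.2 -4.1] t 44.4
```

View pics/s34c.png

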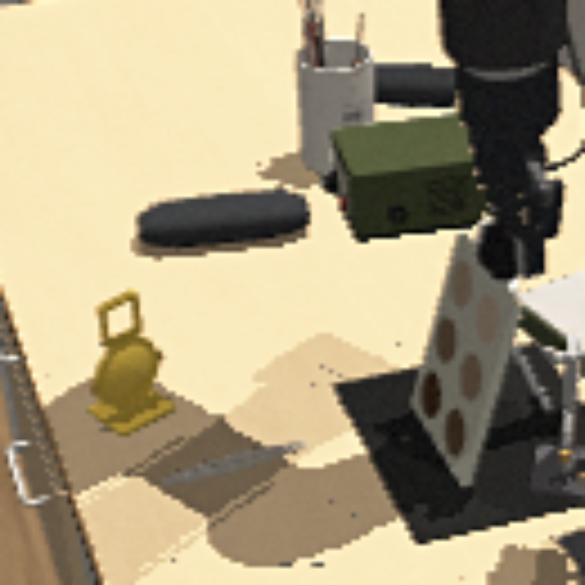

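Emit:
{"name": "play_rows", "arguments": {"increments": [[0, 0, 0.008, 0, 44], [0, 0, 0.015, 0, 44], [0, 0, 0.02, 0, 45], [0.001, 0, 0.025, 0, 46], [0.001, 0, 0.025, 0, 46.3], [0.001, 0, 0.025, 0, 46.4]]}}

```text
time_s: 45.0
position: [0.6414, 0.1013, 0.162]
tcp_rot: [[-0.995, 0.016, 0.094], [0.017, 1.0, 0.002], [-0.094, 0.004, -0.996]]
contact_force: [2.0, -0.3, 6.5]
width: 0.0393
```

```bash
python3 h.py;  python3 sc.py s35c; python3 -c "
from h import *
snap('wrist','w20')"
```

```text
at [0.6414 0.1013 0.162 ] yaw 179.05 w 0.0393 F [ 2.  -0.3  6.5] t 45.0
```

View pics/s35c.png

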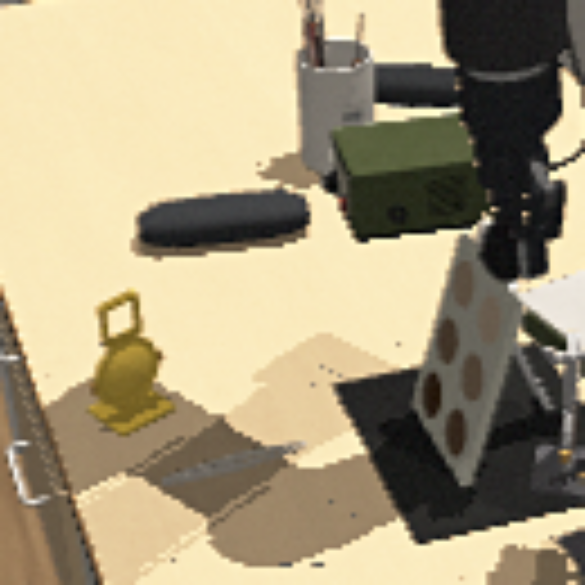

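Contact is made (Fz +6.5 N). Releasing gently and rising.

Emit:
{"name": "play_rows", "arguments": {"increments": [[0, 0, -0.003, 0, 46.8], [0, 0, -0.003, 0, 47.5], [0, 0, -0.003, 0, 50], [0, 0, -0.003, 0, 60], [0, 0, -0.003, 0, 65], [0, 0, -0.003, 0, 65]]}}

```text
time_s: 45.7
position: [0.6412, 0.1013, 0.1624]
tcp_rot: [[-0.995, 0.016, 0.094], [0.016, 1.0, 0.002], [-0.094, 0.004, -0.996]]
contact_force: [-0.7, -0.1, 0.4]
width: 0.0558
```

```bash
python3 h.py;  python3 sc.py s36c
```

```text
at [0.6412 0.1013 0.1624] yaw 179.05 w 0.0558 F [-0.7 -0.1  0.4] t 45.7
```

View pics/s36c.png

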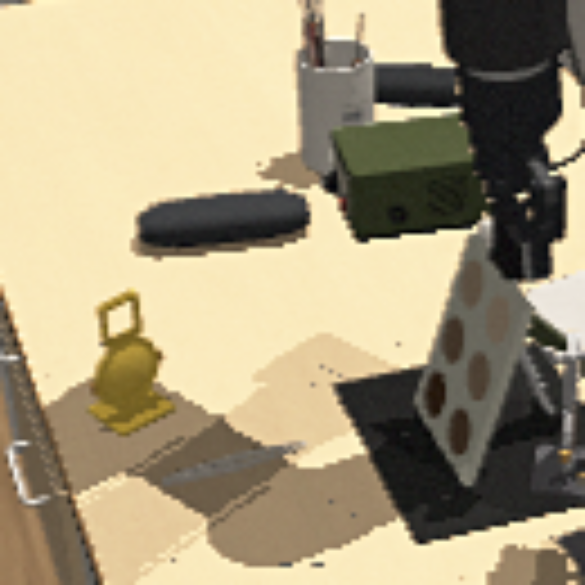

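```bash
python3 h.py "(.6412,.1013,.2324,None)" "(.6412,.1013,.3,None)"
```

```text
at [0.6413 0.1013 0.1625] yaw 179.05 w 0.0555 F [-0.3  0.4 -0. ] t 45.8
(0.6412, 0.1013, 0.2324, None) -> [-0.033  0.001 -0.348] spin 0 rows 1.4 
(0.6412, 0.1013, 0.3, None) -> [-0.064  0.003 -0.685] spin 0 rows 2.8
```

Emit:
{"name": "play_rows", "arguments": {"increments": [[-0.008, 0, -0.08, 0, 65], [-0.016, 0, -0.17, 0, 65], [-0.025, 0, -0.26, 0, 65], [-0.033, 0.001, -0.35, 0, 65], [-0.05, 0.002, -0.52, 0, 65], [-0.064, 0.003, -0.68, 0, 65], [-0.064, 0.003, -0.68, 0, 65]]}}

```text
time_s: 46.45
position: [0.6425, 0.1009, 0.307]
tcp_rot: [[-0.994, 0.017, 0.104], [0.017, 1.0, 0.005], [-0.104, 0.006, -0.995]]
contact_force: [-0.4, 0.5, 0.9]
width: 0.0553
```

```bash
python3 h.py "(.45,.15,.36,180)"
```

```text
at [0.6425 0.1009 0.307 ] yaw 179.01 w 0.0553 F [-0.4  0.5  0.9] t 46.5
(0.45, 0.15, 0.36, 180) -> [ 0.934  0.231 -0.363] spin -0.006 rows 4.1
```

Emit:
{"name": "play_rows", "arguments": {"increments": [[0.15, 0.05, -0.2, 0, 65], [0.35, 0.1, -0.34, 0, 65], [0.55, 0.2, -0.34, 0, 65], [0.75, 0.23, -0.34, 0, 65], [0.93, 0.23, -0.34, 0, 65], [0.93, 0.23, -0.34, 0, 65]]}}

```text
time_s: 47.05
position: [0.4485, 0.1495, 0.3582]
tcp_rot: [[-0.994, 0.014, 0.108], [0.015, 1.0, 0.008], [-0.108, 0.01, -0.994]]
contact_force: [0.5, -0.2, 1.6]
width: 0.0555
```

```bash
python3 - <<'E'
from h import *
snap('wrist','w21'); s=snap('side'); t=snap('top')
a=cv2.resize(s['color'][130:290,270:450,::-1],(450,400)); b=cv2.resize(t['color'][110:260,210:430,::-1],(350,400*350//586 if 0 else 239))
c=np.zeros((400,800,3),np.uint8); c[:,:450]=a; c[:239,450:]=b; cv2.imwrite('pics/f1.png',c)
E
```

```text
(no output)
```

View pics/w21.png

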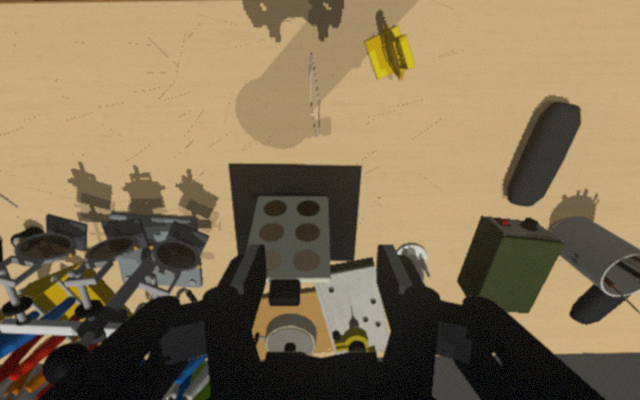

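View pics/f1.png

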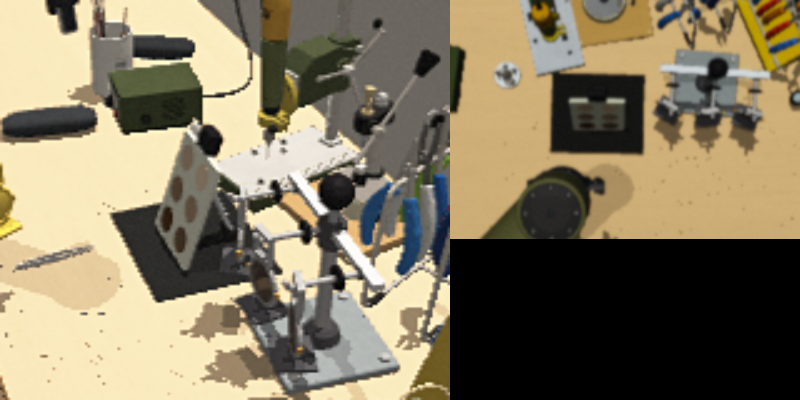

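The chart stands on its leg on the mat, centred. In the side view the hanging carriers look turned compared with before, so I'm taking a closer look.

```bash
python3 bar2.py; python3 - <<'E'
from h import *
np.set_printoptions(precision=4,suppress=True)
s=load('side');cv2.imwrite('pics/f2.png',cv2.resize(s['color'][190:300,340:430,::-1],None,fx=5.4,fy=5.4,interpolation=cv2.INTER_CUBIC))
t=load('top');cv2.imwrite('pics/f3.png',cv2.resize(t['color'][130:200,265:420,::-1],None,fx=5,fy=5,interpolation=cv2.INTER_CUBIC))
s=load('wrist');P=cloud(s)
m=(P[...,2]>.02)&(P[...,2]<.155)&(P[...,0]<.66)&(P[...,0]>.53)&(abs(P[...,1]-.104)<.055)
Q=P[m];
for _ in range(5):
    C=Q.mean(0); n=np.linalg.svd(Q-C,full_matrices=False)[2][2]; d=abs((Q-C)@n); Q=Q[d<.004]
n*=np.sign(-n[0]); print('normal',n,'lean',np.arcsin(n[2]),'yaw',np.degrees(np.arctan2(-n[1],-n[0])),len(Q))
for y in (.045,.16): print(y, C[0]-(n[1]*(y-C[1])+n[2]*(.003-C[2]))/n[0])
print(P[m][:,1].min(),P[m][:,1].max())
for u,v in [(252,196),(330,195),(230,164),(361,166),(355,259)]: print(u,v,ray(s,u,v,.003))
E
```

```text
bar axis 85.58078 355 [ 0.0771  0.997   0.6739 -0.1464] top z 0.191610627313183
base ((0.6935793161392212, -0.15255774557590485), (0.15184441208839417, 0.18424420058727264), 84.30889892578125)
[-0.0687  0.2504  0.0342] 0.05545522835445716 [ 0.5792  0.3055 -0.0255] 178.99179067809786
normal [-0.9525  0.0221  0.3038] lean 0.3086466325471215 yaw -1.3282566894220416 4870
0.045 0.5674036562729448
0.16 0.5700701160074201
0.04905216394285386 0.15897019452840697
252 196 [0.5713 0.0342 0.003 ]
330 195 [0.5718 0.1678 0.003 ]
230 164 [0.5134 0.0043 0.003 ]
361 166 [0.5205 0.219  0.003 ]
355 259 [0.705  0.2148 0.003 ]
```

View pics/f2.png

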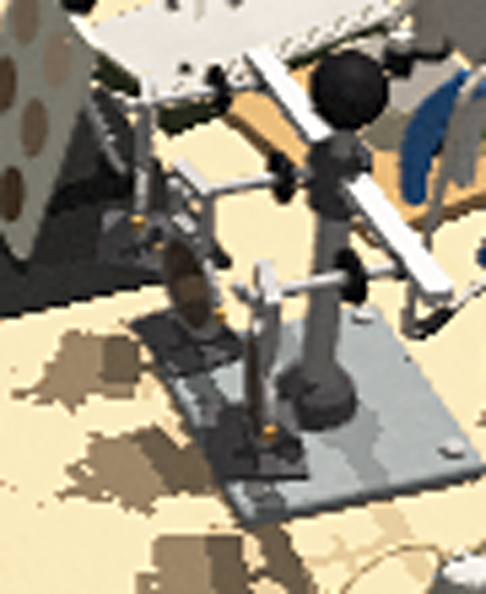

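View pics/f3.png

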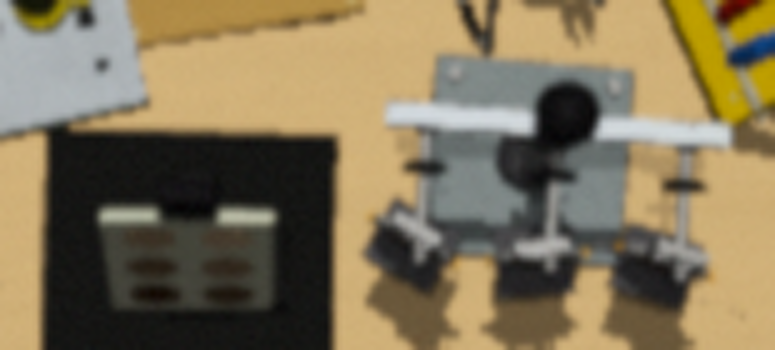

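```bash
python3 - <<'E'
from h import *
np.set_printoptions(precision=4,suppress=True)
def edge(s,z,mask):
    v,u=np.where(mask); W=np.array([ray(s,a,b,z)[:2] for a,b in zip(u,v)]).astype(np.float32)
    L=cv2.fitLine(W,cv2.DIST_HUBER,0,.002,.01).ravel(); return np.degrees(np.arctan2(L[1],L[0]))%180,L,len(v)
for n in ('top','side'):
    s=snap(n); P=cloud(s); C=s['color'].astype(int)
    d=np.hypot(P[...,0]-.678,P[...,1]+.151)
    # points close to bar strip only
    D=P[...,:2]-np.array([.678,-.151]); a=D@np.array([-.995,.1005]); b=D@np.array([.1005,.995])
    m=(P[...,2]>.185)&(P[...,2]<.198)&(abs(a)<.016)&(abs(b)<.125)&(abs(b)>.028)&(C.min(2)>120)
    print(n,'bar',edge(s,.191,m), a[m].mean())
    m=(P[...,2]>.007)&(P[...,2]<.017)&(abs(P[...,0]-.69)<.12)&(abs(P[...,1]+.151)<.1)&(C.max(2)-C.min(2)<40)
    h=cv2.convexHull(P[m][:,:2].astype(np.float32)); print('base',cv2.minAreaRect(h))
    for i,o0 in [(1,.088),(2,0),(3,-.088)]:
        e=(P[...,2]>.188)&(P[...,2]<.204)&(abs(b-o0)<.022)&(a>.055)&(a<.105)
        print('eye',i,e.sum(),a[e].mean(),b[e].mean()-o0,np.percentile(P[e][:,2],[50,95]))
cv2.imwrite('pics/f4.png',cv2.resize(load('side')['color'][190:300,340:430,::-1],None,fx=5.4,fy=5.4,interpolation=cv2.INTER_CUBIC))
E
```

```text
top bar (np.float32(85.193855), array([ 0.0838,  0.9965,  0.6762, -0.1548], dtype=float32), 217) 0.0013993997991069349
base ((0.6892555952072144, -0.1604873389005661), (0.2360018789768219, 0.16153405606746674), 1.207924246788025)
eye 1 39 0.08124501715610395 -0.001439509612247633 [0.1937 0.1976]
eye 2 42 0.08310367640921232 -0.00016902519828818717 [0.1933 0.1987]
eye 3 45 0.07904761382178192 -0.0033602712912789295 [0.1933 0.2018]
side bar (np.float32(85.177505), array([ 0.0841,  0.9965,  0.6755, -0.1643], dtype=float32), 197) 0.0016153887423990029
base ((0.7069449424743652, -0.1544356644153595), (0.15054067969322205, 0.2120867222547531), 85.27873229980469)
eye 1 43 0.08318461271993388 -0.0010480128608965494 [0.1936 0.196 ]
eye 2 48 0.08402810847914825 -0.0003026879714415293 [0.1931 0.1971]
eye 3 58 0.08074209033769436 -0.0027346898718897533 [0.1935 0.1965]
```

Emit:
{"name": "play_rows", "arguments": {"increments": [[0, 0, 0, 0, 65], [0, 0, 0, 0, 65], [0, 0, 0, 0, 65], [0, 0, 0, 0, 65], [0, 0, 0, 0, 65], [0, 0, 0, 0, 65], [0, 0, 0, 0, 65], [0, 0, 0, 0, 65]]}}

```text
time_s: 48.15
position: [0.4519, 0.1497, 0.3554]
tcp_rot: [[-0.994, 0.018, 0.103], [0.018, 1.0, 0.004], [-0.103, 0.006, -0.995]]
contact_force: [0.1, -0.4, 0.1]
width: 0.0554
```

```bash
python3 - <<'E'
from h import *
o=load('side')['color'].astype(int); s=snap('side'); d=abs(s['color'].astype(int)-o).max(2)
d[:, :320]=0; n=(d>60); v,u=np.where(n); print(n.sum(), (u.min(),u.max(),v.min(),v.max()) if n.sum() else None)
cv2.imwrite('pics/f5.png',cv2.resize(s['color'][190:300,340:430,::-1],None,fx=5.4,fy=5.4,interpolation=cv2.INTER_CUBIC))
E
```

```text
0 None
```

View pics/f5.png

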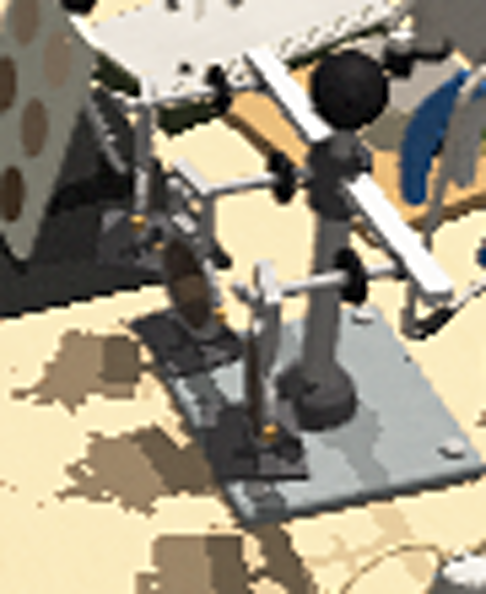

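Everything is still between two pictures 1.1 s apart. Handing in.

```bash
python3 -c "
from h import *
print(workorder.job_done(), state()['time_s'])"
```

```text
the job is handed in; nothing more can be done
the job is handed in; nothing more can be done
```

The bench is set up and I handed the job in at about 48 s of the 210 s allowed. I turned the hook bar home by its ball first, then hung carriers 2, 3 and 1 by their eyes on hooks 2, 3 and 1. After that I opened the chart's leg to its stop and stood the chart on the mat, face to the front.

**Last checks that passed**
- **Rack:** The bar stayed put when I turned the tool 5° further against the stop. At the end it read 85.2° in both the top and side views; the rack base read 84.3–85.3° in the clean readings.
- **Carriers:** All three hang, each on its own hook, about 80 mm out along the rod. I gripped only the eyes, above the rings.
- **Chart:** It stands at the middle of the mat. Its bottom edge is at x ≈ 0.57 m, with the mat running from 0.516 to 0.706 m. It faces the front within about 1.3°.
- **Stillness:** Two side pictures 1.1 s apart showed no difference on the chart and rack side. The other things and the yellow look-alike look untouched in the last pictures.

**What disagreed or stayed uncertain**
- Carriers 1 and 3 have turned by roughly 25° about the vertical on their hooks since I hung them. They hang still and secure, but not square to the hooks.
- The chart's lean measured 0.31 rad instead of 0.33, which is close to the camera accuracy.
- The tool tilt drifted to about 6° during the run, and the moves allow no way to correct it. It did not affect the grips.

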